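# Load lacquered gourd sticks into the drying rack and set the blower dial

### The job

First turn the warm-air blower's dial so that its white pointer stands on the blue mark (cool air), and leave it there while you load the drying rack. Thread every gourd stick that lies on the cloth, dowel first, through its own hole in the front board and on through the board behind it, until its square grip is up against the front board, and let go of it. When all the sticks are in, turn the dial so that the pointer stands on the red mark (warm air), and leave the other things on the table where they are.

Things in the scene. Friction and masses are not known exactly. Their poses are not given: they have to be found in the camera images.
- stick0_mid (a point): Gourd stick: square wooden grip 50 x 24 x 24 mm, pale dowel 9 mm thick standing 85 mm out of its front end, golden mini gourd (24 mm thick, 38 mm long) on its rear end; 55 g, balanced at the grip's centre = this point; x axis along the dowel towards its free end. Lies flat, axis 12 mm above the cloth, any face up. None if absent in this run.
- stick0_tip (a point): The free end of stick 0's dowel, on its axis, 110 mm from the grip's centre. The last 8 mm of the dowel taper to 3 mm.
- stick1_mid (a point): Centre of the grip of gourd stick 1, which is like stick 0. None if absent in this run.
- stick1_tip (a point): The free end of stick 1's dowel, on its axis, 110 mm from the grip's centre. 
- stick2_mid (a point): Centre of the grip of gourd stick 2, which is like stick 0. None if absent in this run.
- stick2_tip (a point): The free end of stick 2's dowel, on its axis, 110 mm from the grip's centre. 
- stick3_mid (a point): Centre of the grip of gourd stick 3, which is like stick 0. None if absent in this run.
- stick3_tip (a point): The free end of stick 3's dowel, on its axis, 110 mm from the grip's centre. 
- rack: Fixed rack: two upright boards 245 mm wide, up to 110 mm high. Origin at table level below the front face's middle; x = threading direction, z up. Front board x 0 to 12 mm, four round 14 mm holes; rear board x 55 to 67 mm, round 17 mm holes behind them; holes at y = +-32.5, +-97.5 mm, 75 mm up, each under a white stripe on the top edges. A stick fully in sags a little but stays.
- dial (a joint): Dial on a fixed grey blower (120 x 160 mm, 55 mm high): angle 0 to 5.0 rad between its stops, growing clockwise seen from above. Light friction (0.03 N m), stays where left. Bar grip 50 mm long, 14 mm thick, 34 mm high on a round skirt (56 mm across, 8 mm high); the bar runs along the white pointer line.
- dial_grip (a point): On the dial's vertical axis, at a good gripping height on the bar: 12 mm below the bar's top; 85 mm above the table.
- dial_pointer (a point): The outer end of the dial's white pointer, 37 mm from the dial's axis; moves with the dial.
- blue_mark (a point): Inner end of the blue mark (7 mm wide, 15 mm long, radial) on the black dial face, 37 mm from the dial's axis: where the pointer's end must stand for cool air. Fixed; its place round the dial differs from run to run.
- red_mark (a point): The same for the red mark (warm air). At the start the pointer stands between the marks: blue lies anticlockwise of it by 0.5 to 2.1 rad, red clockwise by 0.4 to 2.2 rad (seen from above); from blue to red is 1.6 to 3.6 rad clockwise.
- gourd_big: Standing golden bottle gourd, 150 mm high, 87 mm wide; bystander, not to be moved (up to 50 mm is excused). Origin at its underside (the brush: on its axis line).
- gourd_small: Standing pale bottle gourd, 100 mm high, 58 mm wide; bystander, not to be moved (up to 50 mm is excused). Origin at its underside (the brush: on its axis line).
- stand: Small dark wooden display stand, 90 x 70 x 45 mm; bystander, not to be moved (up to 50 mm is excused). Origin at its underside (the brush: on its axis line).
- holder: Black plastic ring, 48 mm across, 16 mm high, lying between the sticks and the rack; bystander, not to be moved (up to 50 mm is excused). Origin at its underside (the brush: on its axis line).
- lacquer: Closed jar of lacquer, 54 mm across, 75 mm high; bystander, not to be moved (up to 50 mm is excused). Origin at its underside (the brush: on its axis line).
- brush: Brush lying on the cloth; bystander, not to be moved (up to 50 mm is excused). Origin at its underside (the brush: on its axis line).
- sanding_block: Cork sanding block, 60 x 35 x 25 mm; bystander, not to be moved (up to 50 mm is excused). Origin at its underside (the brush: on its axis line).
Things that resemble listed ones, but are neither listed nor needed, are in the scene too. Leave any grey or turquoise look-alike of the part that bears stick0_mid alone.

How it is judged:
On the way, in this order (a step that is already met when the one before it is completed fails the run):
1. the dial's pointer stands still on the blue mark (horizontal distance between dial_pointer and blue_mark below 0.0045 m and velocity of joint dial between -0.05 and 0.05 rad/s), for 0.3 s.
2. every stick present is threaded through both boards while the pointer is still on the blue mark (x of each of stick0_tip, stick1_tip, stick2_tip, stick3_tip in the frame of rack above 0.072 m and x of each of stick0_mid, stick1_mid, stick2_mid, stick3_mid in the frame of rack below -0.015 m and z of stick0_tip in the frame of rack between 0.06 and 0.092 m and y of stick0_tip in the frame of rack between -0.115 and 0.115 m and z of stick1_tip in the frame of rack between 0.06 and 0.092 m and y of stick1_tip in the frame of rack between -0.115 and 0.115 m and z of stick2_tip in the frame of rack between 0.06 and 0.092 m and y of stick2_tip in the frame of rack between -0.115 and 0.115 m and z of stick3_tip in the frame of rack between 0.06 and 0.092 m and y of stick3_tip in the frame of rack between -0.115 and 0.115 m and horizontal distance between dial_pointer and blue_mark below 0.0045 m), for 0.2 s.
3. the pointer stands still on the red mark (horizontal distance between dial_pointer and red_mark below 0.0045 m and velocity of joint dial between -0.05 and 0.05 rad/s), for 0.3 s.
At the end, for the whole second after the job is handed in: Every stick present sits in the rack with its grip in front of the front board and its dowel's end at least 5 mm beyond the rear board's back, released; the dial's pointer end is within 4.5 mm of the red mark's inner end, at rest (all of step 3 and x of each of stick0_tip, stick1_tip, stick2_tip, stick3_tip in the frame of rack above 0.072 m and x of each of stick0_mid, stick1_mid, stick2_mid, stick3_mid in the frame of rack below -0.015 m and z of stick0_tip in the frame of rack between 0.06 and 0.092 m and y of stick0_tip in the frame of rack between -0.115 and 0.115 m and z of stick1_tip in the frame of rack between 0.06 and 0.092 m and y of stick1_tip in the frame of rack between -0.115 and 0.115 m and z of stick2_tip in the frame of rack between 0.06 and 0.092 m and y of stick2_tip in the frame of rack between -0.115 and 0.115 m and z of stick3_tip in the frame of rack between 0.06 and 0.092 m and y of stick3_tip in the frame of rack between -0.115 and 0.115 m); the robot touches nothing.
It fails at once if one of the other things on the table is pushed more than 50 mm (distance of any of gourd_big, gourd_small, stand, holder, lacquer, brush, sanding_block from where it was at the start of the episode above 0.05 m).
Of stick0, stick1, stick2, stick3 only 3 to 4 are there at a start; the rules pass over those that are not, and their reading is None.
At some moment in a run one of stick0, stick1, stick2, stick3 may be knocked a few centimetres aside while the robot is not near it.
Once in a run the grip may slacken for a moment while it holds something.
It also fails if it takes over 210 s, if anything falls off the work surface, if the arm or the gripper's body presses on something with over 40 N, if the wrist force passes 120 N, or if a joint passes its speed limit or range.

### The arm

A 6-joint arm with a two-finger parallel gripper is mounted at the origin on the work surface. World frame = base frame: x ahead of the robot, y to its left, z up, the work surface at z = 0. Lengths are in m, angles in rad, forces in N, time in s.
With the tool pointing down it reaches from about 0.375 to 0.975 m from the base axis. Payload 3.8 kg.
Tool frame: the origin (TCP) lies at the very end of the fingers, on their centre line; the grasp point (between the pads) lies 19 mm behind it; z points along the fingers, y is the direction in which the jaws open and shut (so a half turn about z gives the same grasp; the last joint's range is limited). The gripper opens to 88 mm and grips with 3 to 60 N. Pads are 18 mm wide; open, the fingers measure 123 mm over their backs; the gripper's body (75 mm by 187 mm) begins 45 mm behind the grasp point.
Start: joints at [1.163, 0.264, 1.604, -0, 1.274, -0.037], TCP at [0.245, 0.629, 0.205] pointing down, gripper open.
Joint ranges: [-2.63, 2.63], [-0.94, 2.18], [0.31, 2.57], [-1.31, 4.45], [0, 2.66], [-2.55, 2.55]. Speed limits (rad/s): [2.57, 2.57, 3.14, 3.14, 3.14, 3.14].

### API

Orientations are given as a unit quaternion [w, x, y, z].
In Python, from station import monitor, vision, job, recognise gives the robot as it stands.
- The arm moves only by the tool arm_command, never from a script. Its argument "rows" is a list of rows, each a list of 3 entries, a list of its own where there are three numbers: the turn, a rotation vector about the tool's x, y, z in rad, then the shift along the tool's x, y, z in cm, then the gripper command: -1 is fully open, 1 is shut, values between are in proportion. A call has 1 to 20 rows; each row shifts and turns the commanded pose from where the row before left it, along the tool's axes as they then stand; what a row does not reach is not made up. A row lasts 1/8 s, in which the tool goes at most 62.5 mm and 10.7 degrees, less where a joint would pass 70% of its speed; a pose out of reach is approached as far as the arm can. A call is refused whole if a number of a shift passes 6.25 or a number of a turn 0.188, either way. A call with a gripper value outside its range is refused whole. The fingers move at their own pace and stop on an object; "grip_force" is the grip in N (left out, the last holds). Time passes only in rows, so rows that do not move let the fingers close. It gives the time, the measured TCP pose, the force and the opening at its end, in the units of the state.
- monitor.sense(): the state, without advancing time (a new reading comes with each control period).
- vision.capture(name): name is "scene" or "top" or "wrist"; returns (picture, depth): 384x512x3 uint8, red, green, blue; 384x512 float32, m along the optical axis (not along the pixel's ray), 0 where there is no reading.
- vision.camera_params(name): a dict with "intrinsics" (3x3 intrinsics, pixels), "dist" ([k1, k2, p1, p2, k3] as OpenCV has them; the pictures are not rectified), "rvec" (rotation vector, rad) and "tvec" (3), from world to camera coordinates, as OpenCV has them. Camera axes: x right, y down, z forward; pixel columns grow to the right and rows downward; lengths in m; the calibration is good to about 2 mm. A picture is of the moment at which its call begins: read the wrist's pose just before it. camera_params takes no time and is no camera call; for the wrist camera it gives the pose at the moment of the call.
- job.sign_off(): hands the job in, once; it reports no verdict.
Trained networks look in the newest picture that a camera, given by its name, has taken for a name from the list of things; names that differ only in an ending like _2 or _b are one class to them, and where a whole thing is asked for, a point or a joint stands for the part that bears it (a point fixed in the world has none). Each returns a list of dicts, best first, with "score" (0 to 1); they miss things now and then, are a little off and sometimes report something else, mostly with a low value. They report only what shows in the picture. A call takes as long as a camera call. They do not tell look-alikes from the thing itself.
- recognise(camera, label): "at" ([x, y, z] in m, in world coordinates, good to about 4 mm: the middle of the surface that is visible of it).
The state is a dict: "clock": time; "joints": joint angles; "joint_vel": joint speeds; "joint_torque": joint torques, N m; "tool_pos": TCP position; "eef_rot": TCP orientation; "wrist_force": force on the tool from outside, world axes, zero at the start; "ft_torque": the same for the moment, N m; "width": finger opening in m.
Only numpy, scipy, OpenCV 4.12 (cv2) and the standard library are available. Lean on these libraries where they do the work, as an engineer would, in place of code of your own. Each camera call takes 0.05 s, during which the arm holds its last target.

## Working session

There is one attempt and no reset: what is moved stays moved. The work goes in short steps, Python scripts to look and compute and a tool call to move; the robot and the scene stay as the last step left them, time stands still between calls to the robot, and variables do not carry over. Pictures are saved under pics/ and viewed, and the job is handed in when it is done.

Besides the shell and the picture viewer there is one more tool, called after ">>>" as name(argument=value, ...) on one line, values as JSON. arm_command: Moves the arm, as the interface text tells. Its arguments: {"type":"object","properties":{"rows":{"type":"array"},"grip_force":{"type":"number"}},"required":["rows"]}

```bash
ls -la; mkdir -p pics
python3 - <<'E'
from station import monitor, vision
import cv2
print(monitor.sense())
for n in ["scene","top","wrist"]:
    p,d=vision.capture(n); cv2.imwrite(f"pics/{n}0.png",p[:,:,::-1]); c=vision.camera_params(n); print(n,c)
E
```

```text
total 12
drwxr-xr-x  3 agent agent 4096 Dec  7 07:02 .
drwxr-xr-x 23 root  root  4096 Dec  7 07:02 ..
drwxr-xr-x  2 agent agent 4096 Dec  7 07:02 pics
{'clock': 0.0, 'joints': array([ 1.16310936e+00,  2.64752353e-01,  1.60532436e+00, -1.95053777e-05,
        1.27367441e+00, -3.68968033e-02]), 'joint_vel': array([-0.00027878, -0.00181022, -0.00062783, -0.00128274, -0.00204035,
       -0.00055505]), 'joint_torque': array([ 8.47426563e-04, -5.02113891e+01, -3.56882894e+01,  7.28974747e-02,
        2.91478273e-02, -1.80360016e-04]), 'tool_pos': array([0.2442946 , 0.62843261, 0.20331541]), 'eef_rot': array([-2.28841288e-04,  1.84331934e-01,  9.82863456e-01, -1.05473488e-03]), 'wrist_force': array([ 0.28717286, -0.15006452, -0.24440352]), 'ft_torque': array([ 0.04584854,  0.02743502, -0.01349575]), 'width': 0.08807009127884108}
scene {'intrinsics': array([[421.28952839,   0.        , 252.35706365],
       [  0.        , 421.28952839, 195.25867684],
       [  0.        ,   0.        ,   1.        ]]), 'dist': array([-0.03338978,  0.        ,  0.        ,  0.        ,  0.        ]), 'rvec': array([ 1.67944358,  1.93055111, -0.77840419]), 'tvec': array([ 0.0977487 , -0.31780317,  1.71715104])}
top {'intrinsics': array([[390.31121405,   0.        , 258.51689472],
       [  0.        , 390.31121405, 188.90952483],
       [  0.        ,   0.        ,   1.        ]]), 'dist': array([-0.11481221,  0.        ,  0.        ,  0.        ,  0.        ]), 'rvec': array([ 2.10116553, -2.11247028,  0.17926849]), 'tvec': array([0.00903633, 0.50771663, 1.08243969])}
wrist {'intrinsics': array([[268.42391021,   0.        , 254.8180799 ],
       [  0.        , 268.42391021, 190.30927083],
       [  0.        ,   0.        ,   1.        ]]), 'dist': array([-0.03171002,  0.        ,  0.        ,  0.        ,  0.        ]), 'rvec': array([-2.40176191, -1.64204401, -0.21990399]), 'tvec': array([-0.67429635, -0.03720927,  0.3894685 ])}
```

View pics/scene0.png

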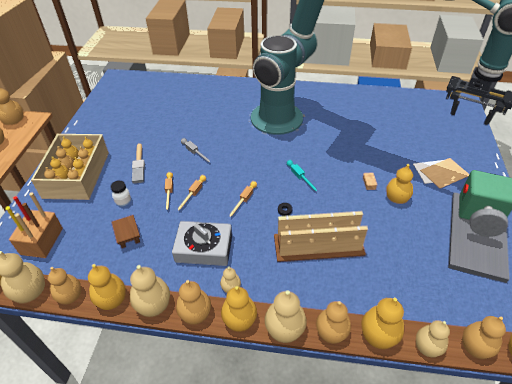

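View pics/top0.png

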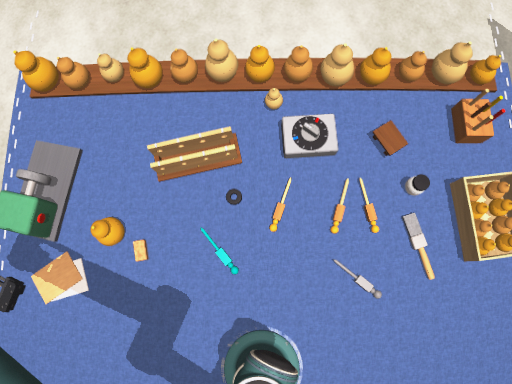

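View pics/wrist0.png

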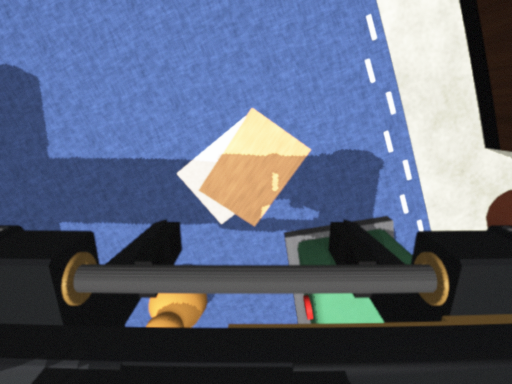

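The top view shows three orange sticks, with grips at about (279,213), (339,214) and (371,212) and dowels pointing up, away from the robot. There are also look-alikes: turquoise at (223,255) and grey at (365,283), plus a spatula at (418,235). The dial is at (310,132), the rack at (196,155) and the ring at (234,197).

```bash
cat > h.py <<'E'
import numpy as np, cv2
from scipy.spatial.transform import Rotation as Ro
from station import monitor, vision, recognise
def cap(n,save=None):
    c=vision.camera_params(n); p,d=vision.capture(n)
    if save: cv2.imwrite(f"pics/{save}.png",p[:,:,::-1])
    return p,d,c
def ray(c,uv):
    uv=np.array(uv,float).reshape(-1,1,2)
    n=cv2.undistortPoints(uv,c['intrinsics'],c['dist']).reshape(-1,2)
    R=cv2.Rodrigues(c['rvec'])[0]; o=-R.T@c['tvec']
    v=np.c_[n,np.ones(len(n))]@R
    return o,v   # depth t: o+t*v
def onz(c,uv,z):
    o,v=ray(c,uv); t=(z-o[2])/v[:,2]; return o+t[:,None]*v
def cloud(c,d):
    H,W=d.shape; u,v=np.meshgrid(np.arange(W),np.arange(H)); o,r=ray(c,np.c_[u.ravel(),v.ravel()])
    P=o+d.ravel()[:,None]*r; P[d.ravel()<=0]=np.nan; return P.reshape(H,W,3)
def proj(c,P): return cv2.projectPoints(np.array(P,float).reshape(-1,1,3),c['rvec'],c['tvec'],c['intrinsics'],c['dist'])[0].reshape(-1,2)
def tool():
    s=monitor.sense(); q=s['eef_rot']; R=Ro.from_quat([q[1],q[2],q[3],q[0]]).as_matrix(); return s,np.array(s['tool_pos']),R
E
python3 - <<'E'
from h import *
s,p,R=tool()
c=vision.camera_params('wrist'); Rc=cv2.Rodrigues(c['rvec'])[0]; o=-Rc.T@c['tvec']
print('cam in tool',R.T@(o-p), 'axes(cam rows in tool)',(Rc@R).round(3))
P_,d,c=cap('top','top1')
big=cv2.resize(P_[90:250,140:400],None,fx=3,fy=3,interpolation=cv2.INTER_CUBIC); cv2.imwrite('pics/top1c.png',big[:,:,::-1])
for n in ['stick0_mid','stick0_tip','rack','dial_grip','dial_pointer','blue_mark','red_mark','holder','stand','gourd_small','lacquer','brush']:
    r=recognise('top',n); print(n,[(np.round(x['at'],3).tolist(),round(x['score'],2)) for x in r[:7]])
print(monitor.sense()['clock'])
E
```

```text
cam in tool [ 0.06730883  0.0005624  -0.18007922] axes(cam rows in tool) [[-0.001  1.     0.001]
 [-0.964 -0.001 -0.267]
 [-0.267 -0.001  0.964]]
stick0_mid [([0.454, -0.057, 0.022], 0.81), ([0.237, -0.294, 0.022], 0.76), ([0.314, 0.109, 0.021], 0.62)]
stick0_tip [([0.451, -0.054, 0.021], 0.85), ([0.237, -0.289, 0.016], 0.81), ([0.318, 0.113, 0.019], 0.77)]
rack [([0.614, 0.19, 0.058], 0.91)]
dial_grip [([0.666, -0.147, 0.064], 0.76), ([0.36, -0.463, 0.013], 0.69)]
dial_pointer [([0.668, -0.144, 0.064], 0.85)]
blue_mark []
red_mark []
holder [([0.496, 0.084, 0.016], 0.43)]
stand [([0.662, -0.39, 0.045], 0.83)]
gourd_small [([0.784, -0.044, 0.052], 0.72)]
lacquer [([0.513, -0.457, 0.072], 0.57)]
brush [([0.36, -0.463, 0.015], 0.82), ([0.668, -0.146, 0.065], 0.36)]
0.8
```

View pics/top1c.png

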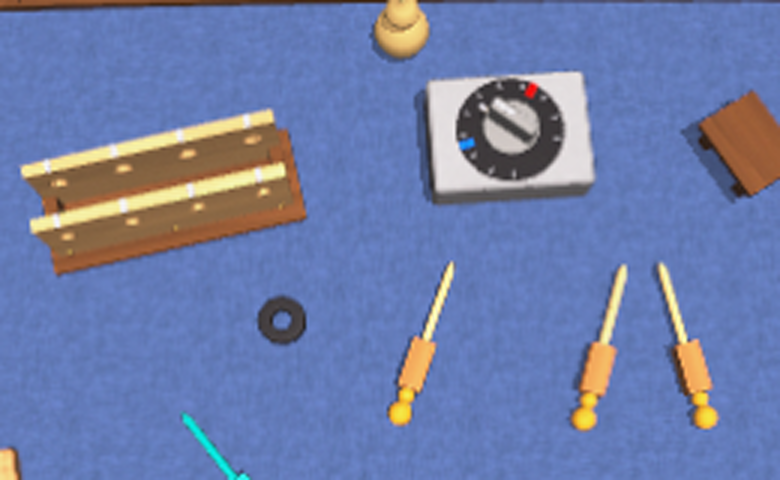

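The real sticks are the three orange ones. The turquoise one at (223,255) and the grey one at (365,283) are decoys. Next I move over the dial for a close look.

```bash
cat >> h.py <<'E'
def plan(target,yaw=None):
    s,p,R=tool(); d=R.T@(np.array(target)-p)*100
    yy=np.arctan2(R[1,1],R[0,1])
    n=int(np.ceil(np.abs(d).max()/6.0))
    print('pos',p.round(4),'yaw_y deg',np.degrees(yy).round(2),'tilt',R[:,2].round(4),'q',s['joints'].round(3),'w',round(s['width'],4),'F',s['wrist_force'].round(2),'t',round(s['clock'],2))
    print(' shift cm total',d.round(2),'rows',n,'each',(d/max(n,1)).round(3))
    if yaw is not None:
        dz=-(np.radians(yaw)-yy); dz=(dz+np.pi)%(2*np.pi)-np.pi
        m=int(np.ceil(abs(dz)/0.185)); print(' turn z',dz.round(4),'rows',m,'each',(dz/max(m,1)).round(4))
        a=np.radians(yaw); Rt=np.array([[-np.sin(a),np.cos(a),0],[np.cos(a),np.sin(a),0],[0,0,-1]]).T
        # Rt columns: x=(yaw+90), y=yaw, z=down
        Rt=np.array([[np.cos(a+np.pi/2),np.cos(a),0],[np.sin(a+np.pi/2),np.sin(a),0],[0,0,-1]])
        print(' rotvec to exact',Ro.from_matrix(R.T@Rt).as_rotvec().round(4),' shift after turn',(Rt.T@(np.array(target)-p)*100).round(2))
E
python3 -c "
from h import *
plan((.627,-.187,.24),-47)"
```

```text
pos [0.2446 0.6291 0.2047] yaw_y deg 68.76 tilt [ 1.e-04  0.e+00 -1.e+00] q [ 1.163  0.264  1.604 -0.     1.274 -0.037] w 0.088 F [ 0.52 -0.45 -1.63] t 0.8
 shift cm total [-65.21 -62.21  -3.53] rows 11 each [-5.928 -5.655 -0.321]
 turn z 2.0203 rows 11 each 0.1837
 rotvec to exact [ 1.0000e-04 -0.0000e+00  2.0203e+00]  shift after turn [-27.69  85.76  -3.53]
```

>>> arm_command(rows=[[[0,0,0],[-3.8,-3.6,-0.5],-1],[[0,0,0],[-3.8,-3.6,-0.5],-1],[[0,0,0],[-3.8,-3.6,-0.5],-1],[[0,0,0],[-3.8,-3.6,-0.5],-1],[[0,0,0],[-3.8,-3.6,-0.5],-1],[[0,0,0],[-3.8,-3.6,-0.5],-1],[[0,0,0],[-3.8,-3.6,-0.5],-1],[[0,0,0],[-3.8,-3.6,0],-1],[[0,0,0],[-3.8,-3.6,0],-1],[[0,0,0],[-3.8,-3.6,0],-1],[[0,0,0],[-3.8,-3.6,0],-1],[[0,0,0],[-3.8,-3.6,0],-1],[[0,0,0],[-3.8,-3.6,0],-1],[[0,0,0],[-3.8,-3.6,0],-1],[[0,0,0],[-3.8,-3.6,0],-1],[[0,0,0],[-3.8,-3.6,0],-1],[[0,0,0],[-3.8,-3.6,0],-1]])

```text
clock: 2.92
tool_pos: [0.6256, -0.177, 0.2398]
eef_rot: [0.0, 0.184, 0.983, 0.0]
wrist_force: [0.2, 0.2, -0.2]
width: 0.0884
```

>>> arm_command(rows=[[[0,0,0.1837],[0,0,0],0],[[0,0,0.1837],[0,0,0],0],[[0,0,0.1837],[0,0,0],0],[[0,0,0.1837],[0,0,0],0],[[0,0,0.1837],[0,0,0],0],[[0,0,0.1837],[0,0,0],0],[[0,0,0.1837],[0,0,0],0],[[0,0,0.1837],[0,0,0],0],[[0,0,0.1837],[0,0,0],0],[[0,0,0.1837],[0,0,0],0],[[0,0,0.1837],[0,0,0],0],[[0,0,0],[0,0,0],0]])

```text
clock: 4.42
tool_pos: [0.6249, -0.1754, 0.2397]
eef_rot: [0.0, 0.93, 0.367, 0.0]
wrist_force: [-0.5, 0.0, 0.5]
width: 0.0441
```

Run:
```python
from h import *
plan((.627,-.187,.24),-47)
p,d,c=cap('wrist','w1')
```

```text
pos [ 0.6249 -0.1754  0.2397] yaw_y deg -46.91 tilt [ 1.e-04 -0.e+00 -1.e+00] q [-0.312  0.196  1.622  0.     1.323  0.507] w 0.0441 F [-0.46  0.02  0.52] t 4.42
 shift cm total [-0.64  0.99 -0.03] rows 1 each [-0.643  0.99  -0.034]
 turn z 0.0016 rows 1 each 0.0016
 rotvec to exact [ 0.0001 -0.      0.0016]  shift after turn [-0.64  0.99 -0.03]
```

View pics/w1.png

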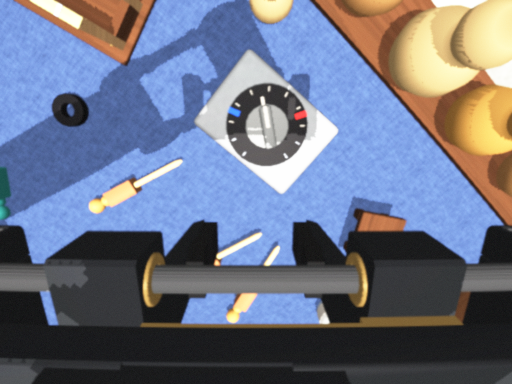

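The dial is clear in the wrist view: centre (268,124), pointer towards (264,98), blue mark (234,112), red mark (299,115). I'll measure it at higher zoom.

```bash
cat > dial.py <<'E'
from h import *
def dial(name,save):
    s,tp,R=tool()
    p,d,c=cap(name,save); P=cloud(c,d)
    hsv=cv2.cvtColor(p,cv2.COLOR_RGB2HSV).astype(int); H,S,V=hsv[...,0],hsv[...,1],hsv[...,2]
    C0=np.array([.667,-.147])
    # top-of-table coordinates assuming z=.055
    vv,uu=np.mgrid[0:384,0:512]; F=onz(c,np.c_[uu.ravel(),vv.ravel()],.0555).reshape(384,512,3)
    rr=np.hypot(F[...,0]-C0[0],F[...,1]-C0[1])
    near=rr<.07
    blue=near&(H>100)&(H<125)&(S>140)&(V>120)&(rr<.055); red=near&((H<8)|(H>172))&(S>150)&(V>100)&(rr<.055)
    out={}
    return p,d,c,P,F,rr,blue,red,V,S
E
python3 - <<'E'
from dial import *
p,d,c,P,F,rr,blue,red,V,S=dial('wrist','w2')
u,v=proj(c,[[.667,-.147,.06]])[0]; print(u,v)
u,v=int(u),int(v); cr=p[v-60:v+60,u-75:u+75]; cv2.imwrite('pics/w2c.png',cv2.resize(cr,None,fx=5,fy=5,interpolation=cv2.INTER_CUBIC)[:,:,::-1])
print(u-75,v-60)
for n,m in (('b',blue),('r',red)):
    print(n,m.sum(),F[m].mean(0).round(4) if m.any() else None,P[m].mean(0).round(4))
blk=(V<70)&(rr<.055); 
print('blk',blk.sum(),F[blk].min(0),F[blk].max(0))
cn,_=cv2.findContours(blk.astype(np.uint8),cv2.RETR_EXTERNAL,cv2.CHAIN_APPROX_NONE); cn=max(cn,key=len)
hull=cv2.convexHull(cn).reshape(-1,2); W=onz(c,hull,.0555)[:,:2]
A=np.c_[2*W,np.ones(len(W))]; x=np.linalg.lstsq(A,(W**2).sum(1),rcond=None)[0]; print('circle',x[:2],np.sqrt(x[2]+x[0]**2+x[1]**2))
bar=P[...,2]>.08; bar&=rr<.07; print('bar top',bar.sum(),np.nanmean(P[bar],0)); 
q=P[bar][:,:2]; q=q-q.mean(0); w,E=np.linalg.eigh(q.T@q/len(q)); print(np.sqrt(w),np.degrees(np.arctan2(E[1],E[0])))
E
```

```text
260.2865165107368 131.3723972976614
185 71
b 86 [ 0.6622 -0.1053  0.0555] [ 0.6623 -0.1055  0.0574]
r 36 [ 0.7141 -0.1687  0.0555] [ 0.7139 -0.1685  0.0574]
blk 1210 [ 0.63591807 -0.19012963  0.0555    ] [ 0.72123099 -0.09612286  0.0555    ]
circle [ 0.67775595 -0.13573368] 0.040738049382632924
bar top 514 [ 0.67742994 -0.14732149  0.09653435]
[0.00403379 0.01418342] [142.80380161  52.80380161]
```

View pics/w2c.png

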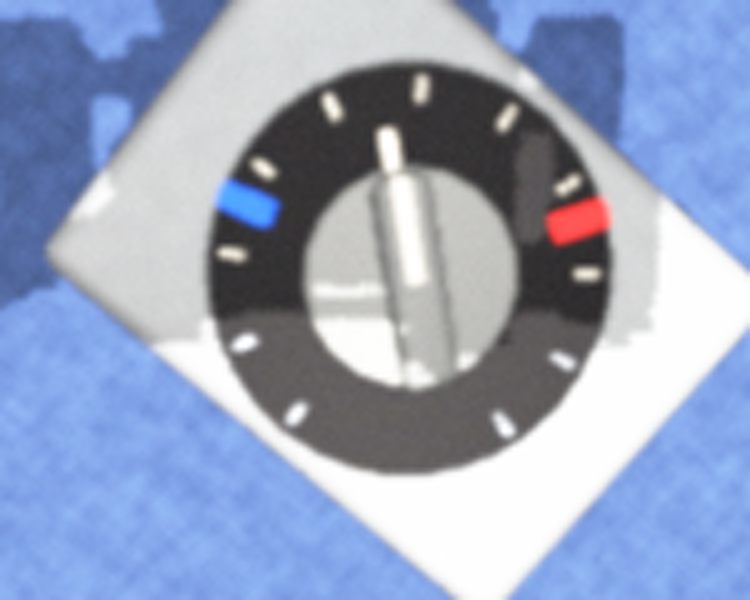

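Run:
```python
from dial import *
s,tp,R=tool()
p,d,c=cap('wrist','w3'); P=cloud(c,d)
o=np.array([185,71])
def px(l): return (np.array(l,float)+0.5)/5-0.5+o
# face rim points by eye in crop
rim=px([[208,268],[410,62],[612,262],[405,475],[270,112],[548,418]])
W=onz(c,rim,.056)[:,:2]
A=np.c_[2*W,np.ones(len(W))]; x=np.linalg.lstsq(A,(W**2).sum(1),rcond=None)[0]; print('face circle',x[:2],np.sqrt(x[2]+x[0]**2+x[1]**2))
sk=px([[303,275],[410,167],[518,270],[408,388]]); W=onz(c,sk,.063)[:,:2]
A=np.c_[2*W,np.ones(len(W))]; y=np.linalg.lstsq(A,(W**2).sum(1),rcond=None)[0]; print('skirt circle',y[:2],np.sqrt(y[2]+y[0]**2+y[1]**2))
C=(x[:2]+y[:2])/2
for n,m,z in (('pointer tip',[387,128],.0635),('blue in',[277,212],.056),('blue out',[220,192],.056),('red in',[550,233],.056),('red out',[608,207],.056)):
    w=onz(c,px([m]),z)[0,:2]; print(n,w.round(4),'r',np.hypot(*(w-C)).round(4),'ang',np.degrees(np.arctan2(*(w-C)[::-1])).round(2))
m=(P[...,2]>.092)&(P[...,2]<.102)&(np.hypot(P[...,0]-C[0],P[...,1]-C[1])<.04)
q=P[m][:,:2]; mu=q.mean(0); r=cv2.minAreaRect(q.astype(np.float32)*1000); print('bar',m.sum(),P[m].mean(0),r)
w,E=np.linalg.eigh(np.cov(q.T)); print(np.degrees(np.arctan2(E[1],E[0])))
```

```text
face circle [ 0.6779089  -0.14794783] 0.05356930348499373
skirt circle [ 0.67724187 -0.14870253] 0.02794184049370736
pointer tip [ 0.7002 -0.1185] r 0.0374 ang 52.85
blue in [ 0.6659 -0.1117] r 0.0384 ang 107.66
blue out [ 0.6595 -0.0975] r 0.054 ang 109.56
red in [ 0.711  -0.1675] r 0.0385 ang -29.87
red out [ 0.726  -0.1739] r 0.0547 ang -27.81
bar 506 [ 0.67760995 -0.14728536  0.0967283 ] ((677.3572998046875, -147.87869262695312), (50.15716552734375, 13.921268463134766), 53.147727966308594)
[142.95072797  52.95072797]
```

Everything agrees: dial centre (0.677,-0.148), bar yaw 53°, blue at 108.6°, red at −29°. I'll grip the bar next.

```bash
python3 -c "
from h import *
plan((.6773,-.148,.24),-37)"
```

```text
pos [ 0.6249 -0.1754  0.2396] yaw_y deg -46.87 tilt [-0. -0. -1.] q [-0.312  0.196  1.622 -0.     1.324  0.506] w 0.0442 F [ 0.04  0.2  -0.27] t 4.58
 shift cm total [ 5.69  1.59 -0.04] rows 1 each [ 5.695  1.585 -0.037]
 turn z -0.1722 rows 1 each -0.1722
 rotvec to exact [-0.      0.     -0.1722]  shift after turn [ 5.34  2.54 -0.04]
```

>>> arm_command(rows=[[[0,0,0],[2.85,0.8,0],0],[[0,0,0],[2.85,0.8,0],0],[[0,0,-0.172],[0,0,0],0],[[0,0,0],[0,0,4.0],0],[[0,0,0],[0,0,4.0],0],[[0,0,0],[0,0,3.0],0],[[0,0,0],[0,0,0],0]])

```text
clock: 5.45
tool_pos: [0.6749, -0.1475, 0.1259]
eef_rot: [-0.002, 0.895, 0.446, -0.003]
wrist_force: [0.3, -0.4, 0.1]
width: 0.0443
```

```bash
python3 -c "
from h import *
plan((.6773,-.148,.068),-37)"
```

```text
pos [ 0.6749 -0.1475  0.1259] yaw_y deg -37.08 tilt [-0.0067  0.0017 -1.    ] q [-0.251  0.352  1.639 -0.     1.158  0.396] w 0.0443 F [ 0.28 -0.44  0.12] t 5.45
 shift cm total [0.12 0.26 5.79] rows 1 each [0.123 0.256 5.788]
 turn z -0.0014 rows 1 each -0.0014
 rotvec to exact [-0.0064  0.0027 -0.0014]  shift after turn [0.11 0.22 5.79]
```

>>> arm_command(rows=[[[0,0,0],[0.1,0.1,3.0],0],[[0,0,0],[0,0,2.8],0],[[0,0,0],[0,0,0],0],[[0,0,0],[0,0,0],0]])

```text
clock: 5.95
tool_pos: [0.6804, -0.1484, 0.0739]
eef_rot: [0.001, 0.895, 0.445, 0.001]
wrist_force: [-0.5, -0.4, -0.5]
width: 0.0442
```

```bash
python3 -c "
from h import *
plan((.6773,-.148,.068),-37)"
```

```text
pos [ 0.6804 -0.1484  0.0739] yaw_y deg -37.15 tilt [ 2.9e-03 -7.0e-04 -1.0e+00] q [-0.251  0.401  1.674  0.     1.063  0.398] w 0.0442 F [-0.5  -0.4  -0.53] t 5.95
 shift cm total [-0.16 -0.27  0.59] rows 1 each [-0.157 -0.273  0.592]
 turn z -0.0025 rows 1 each -0.0025
 rotvec to exact [ 0.0027 -0.0012 -0.0025]  shift after turn [-0.16 -0.27  0.59]
```

>>> arm_command(rows=[[[0,0,0],[-0.15,-0.25,0.5],0],[[0,0,0],[0,0,0],0],[[0,0,0],[0,0,0],0]])

```text
clock: 6.32
tool_pos: [0.6762, -0.1478, 0.0671]
eef_rot: [0.0, 0.896, 0.445, 0.0]
wrist_force: [-0.3, 1.1, 0.2]
width: 0.0441
```

```bash
python3 -c "
from h import *
plan((.6773,-.148,.068),-37)"
```

```text
pos [ 0.6762 -0.1478  0.0671] yaw_y deg -37.17 tilt [ 7.e-04 -2.e-04 -1.e+00] q [-0.251  0.402  1.687 -0.     1.052  0.398] w 0.0441 F [-0.26  1.07  0.21] t 6.33
 shift cm total [ 0.05  0.1  -0.08] rows 1 each [ 0.047  0.099 -0.085]
 turn z -0.003 rows 1 each -0.003
 rotvec to exact [ 0.0006 -0.0003 -0.003 ]  shift after turn [ 0.05  0.1  -0.09]
```

>>> arm_command(rows=[[[0,0,0],[0,0,0],1],[[0,0,0],[0,0,0],1],[[0,0,0],[0,0,0],1],[[0,0,0],[0,0,0],1]], grip_force=15)

```text
clock: 6.82
tool_pos: [0.6761, -0.1477, 0.0666]
eef_rot: [0.0, 0.896, 0.445, 0.0]
wrist_force: [0.5, 0.2, -0.4]
width: 0.0062
```

>>> arm_command(rows=[[[0,0,-0.1],[0,0,0],1],[[0,0,-0.1],[0,0,0],1],[[0,0,-0.1],[0,0,0],1],[[0,0,-0.1],[0,0,0],1],[[0,0,-0.1],[0,0,0],1],[[0,0,-0.1],[0,0,0],1],[[0,0,-0.1],[0,0,0],1],[[0,0,-0.1],[0,0,0],1],[[0,0,-0.1],[0,0,0],1],[[0,0,-0.07],[0,0,0],1],[[0,0,0],[0,0,0],1],[[0,0,0],[0,0,0],1]])

```text
clock: 8.32
tool_pos: [0.676, -0.1477, 0.0666]
eef_rot: [-0.0, 0.585, 0.811, -0.0]
wrist_force: [0.4, 0.7, -0.1]
width: 0.0004
```

```bash
python3 -c "
from h import *
plan((.6773,-.148,.068),18.6)"
```

```text
pos [ 0.676  -0.1477  0.0666] yaw_y deg 18.34 tilt [-1.e-04 -0.e+00 -1.e+00] q [-0.251  0.402  1.687 -0.     1.052 -0.571] w 0.0004 F [ 0.37  0.68 -0.07] t 8.32
 shift cm total [-0.07  0.11 -0.14] rows 1 each [-0.066  0.114 -0.143]
 turn z -0.0045 rows 1 each -0.0045
 rotvec to exact [-0.0001 -0.     -0.0045]  shift after turn [-0.07  0.11 -0.14]
```

Run:
```python
from h import *
for n in('wrist','top','scene'):
    p,d,c=cap(n,'x_'+n)
    u,v=proj(c,[[.677,-.148,.08]])[0].astype(int); print(n,u,v)
    v0=max(v-60,0);cr=p[v0:v+60,max(u-75,0):u+75]; cv2.imwrite(f'pics/x_{n}c.png',cv2.resize(cr,None,fx=5,fy=5,interpolation=cv2.INTER_CUBIC)[:,:,::-1])
```

```text
wrist 254 222
top 311 129
scene 200 231
```

View pics/x_wrist.png

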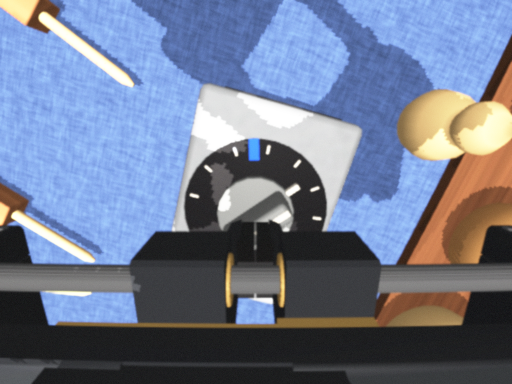

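View pics/x_scenec.png

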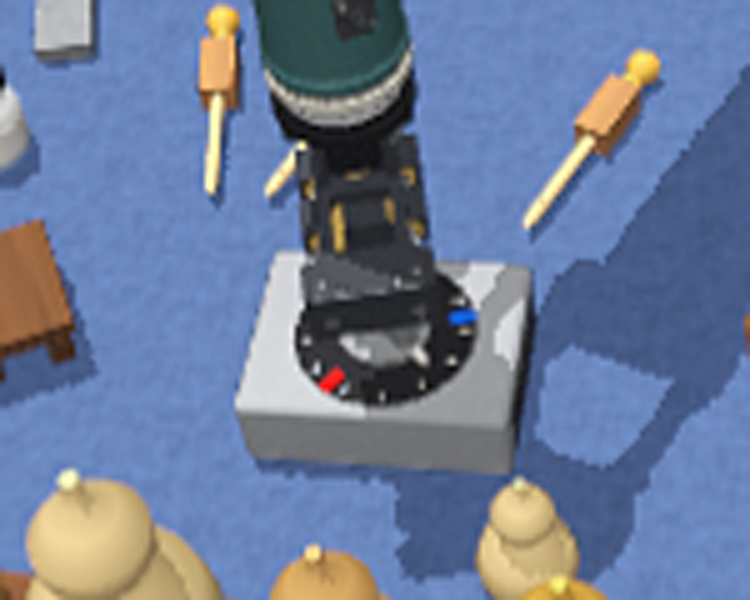

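Run:
```python
from h import *
s,tp,R=tool()
p,d,c=cap('wrist')
cr=p[120:270,160:350]; cv2.imwrite('pics/y.png',cv2.resize(cr,None,fx=4,fy=4,interpolation=cv2.INTER_CUBIC)[:,:,::-1])
P=cloud(c,d)
for (u,v) in [(246,228),(254,228),(262,228),(254,222),(254,215),(254,235),(240,225),(270,225),(256,210),(275,205),(285,215),(240,205),(230,215),(254,250)]:
    print((u,v),P[v,u].round(4),'tool',(R.T@(P[v,u]-tp)).round(4))
print(proj(c,[tp,tp-R[:,2]*.019,[.677,-.148,.097],[.677,-.148,.063]]))
```

```text
(246, 228) [ 0.6696 -0.1404  0.1107] tool [ 0.009  -0.0038 -0.0441]
(254, 228) [ 0.6739 -0.1397  0.109 ] tool [ 0.0083  0.0006 -0.0425]
(262, 228) [ 0.6779 -0.1377  0.1105] tool [ 0.0089  0.0049 -0.0439]
(254, 222) [ 0.6738 -0.1394  0.1011] tool [ 0.0086  0.0005 -0.0345]
(254, 215) [ 0.6742 -0.1405  0.0864] tool [ 0.0074  0.0005 -0.0198]
(254, 235) [ 0.6738 -0.1391  0.1196] tool [ 0.009   0.0006 -0.053 ]
(240, 225) [ 0.666  -0.1402  0.1095] tool [ 0.0103 -0.0071 -0.0429]
(270, 225) [ 0.6815 -0.1346  0.1106] tool [ 0.0108  0.0093 -0.044 ]
(256, 210) [ 0.6752 -0.1396  0.0786] tool [ 0.008   0.0018 -0.012 ]
(275, 205) [ 0.6837 -0.1286  0.0914] tool [ 0.0158  0.0133 -0.0248]
(285, 215) [ 0.6902 -0.1306  0.0982] tool [ 0.0118  0.0188 -0.0316]
(240, 205) [ 0.6648 -0.1442  0.0649] tool [ 0.0069 -0.0095  0.0017]
(230, 215) [ 0.6602 -0.1533  0.0661] tool [-0.0002 -0.0168  0.0005]
(254, 250) [ 0.6763 -0.1467  0.1205] tool [ 0.0009  0.0006 -0.0539]
[[253.38917108 214.89722936]
 [253.25265192 225.32413085]
 [254.54395124 233.53135851]
 [254.56869804 213.84526814]]
```

View pics/y.png

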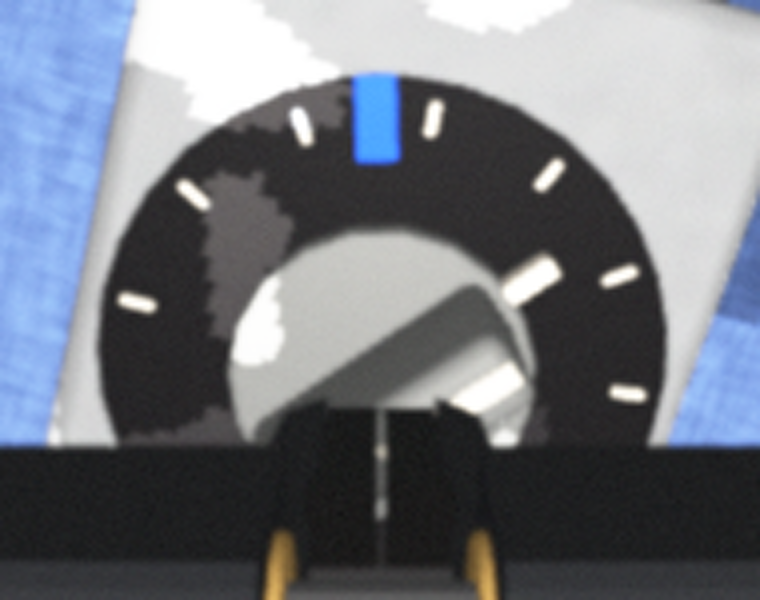

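Run:
```python
from h import *
s,tp,R=tool()
p,d,c=cap('wrist')
P=cloud(c,d)
C=np.array([.6773,-.148])
w=onz(c,[[160+535/4,120+280/4]],.0635)[0,:2]; print('pointer',w,np.hypot(*(w-C)),np.degrees(np.arctan2(*(w-C)[::-1])))
w=onz(c,[[160+376/4,120+162/4]],.056)[0,:2]; print('blue',w,np.hypot(*(w-C)),np.degrees(np.arctan2(*(w-C)[::-1])))
m=(P[...,2]>.093)&(P[...,2]<.1)&(np.hypot(P[...,0]-C[0],P[...,1]-C[1])<.04)
ys,xs=np.nonzero(m); print(len(xs),xs.min(),xs.max(),ys.min(),ys.max())
for n in('top','scene'):
    p,d,c=cap(n); P=cloud(c,d); r=np.hypot(P[...,0]-C[0],P[...,1]-C[1])<.05
    for lo,hi in((.06,.07),(.07,.09),(.09,.1),(.1,.13)):
        m=r&(P[...,2]>lo)&(P[...,2]<hi); print(n,lo,m.sum(),P[m].mean(0) if m.any() else '')
print(s)
```

```text
pointer [ 0.6976495  -0.12205301] 0.03297496193152006 51.8938988566403
blue [ 0.66467999 -0.11208751] 0.038065358626162095 109.36198386833075
510 250 292 202 227
top 0.06 0 
top 0.07 0 
top 0.09 0 
top 0.1 0 
scene 0.06 81 [ 0.69469398 -0.14251722  0.06409594]
scene 0.07 17 [ 0.69314521 -0.1323877   0.07543508]
scene 0.09 0 
scene 0.1 0 
{'clock': 8.525, 'joints': array([-2.51065091e-01,  4.02416645e-01,  1.68704301e+00,  1.18840232e-05,
        1.05207925e+00, -5.71924769e-01]), 'joint_vel': array([-0.00142264, -0.00044584, -0.00154062, -0.0001976 , -0.00105749,
       -0.00348194]), 'joint_torque': array([ 6.00951680e-04, -5.41186845e+01, -3.23843980e+01,  4.90515574e-02,
        5.48207655e-02,  5.52972924e-03]), 'tool_pos': array([ 0.67608698, -0.14769069,  0.06663364]), 'eef_rot': array([2.31286567e-05, 5.85073973e-01, 8.10979929e-01, 1.46182281e-05]), 'wrist_force': array([ 0.51247214, -0.5280408 , -0.53119741]), 'ft_torque': array([-0.04596505,  0.03342793,  0.00542852]), 'width': 0.0003162771279642618}
```

Run:
```python
import cv2
a=cv2.imread('pics/x_topc.png'); print(a.shape)
```

```text
(600, 750, 3)
```

View pics/x_topc.png

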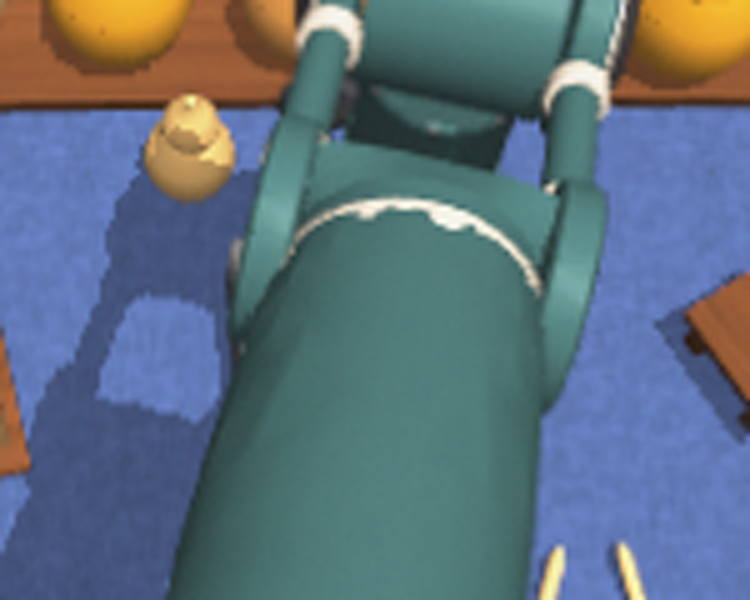

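Run:
```python
from h import *
s,tp,R=tool()
p,d,c=cap('wrist')
P=cloud(c,d); T=(P-tp)@R
# finger pixels: dark, near axis
m=(np.abs(T[...,1])<.05)&(np.abs(T[...,0])<.03)&(p.max(2)<60)
ys,xs=np.nonzero(m&(T[...,2]>-.06))
for v in range(205,240,2):
    k=[(u,T[v,u].round(3).tolist(),p[v,u].tolist()) for u in (246,250,254,258,262)]
    print(v,k)
```

```text
205 [(246, [0.007, -0.005, 0.001], [192, 192, 187]), (250, [0.007, -0.002, 0.002], [192, 191, 187]), (254, [0.008, 0.0, -0.001], [145, 145, 141]), (258, [0.009, 0.003, -0.006], [80, 80, 78]), (262, [0.011, 0.006, -0.011], [83, 80, 81])]
207 [(246, [0.005, -0.005, 0.001], [191, 192, 188]), (250, [0.005, -0.002, 0.002], [169, 168, 164]), (254, [0.008, 0.0, -0.005], [78, 81, 79]), (258, [0.009, 0.003, -0.009], [81, 80, 81]), (262, [0.011, 0.006, -0.014], [83, 84, 82])]
209 [(246, [0.004, -0.005, 0.001], [178, 178, 174]), (250, [0.005, -0.002, -0.002], [89, 90, 88]), (254, [0.007, 0.0, -0.008], [81, 81, 78]), (258, [0.009, 0.003, -0.013], [81, 82, 79]), (262, [0.011, 0.006, -0.018], [83, 84, 81])]
211 [(246, [0.004, -0.005, -0.002], [113, 112, 110]), (250, [0.006, -0.002, -0.007], [79, 81, 80]), (254, [0.008, 0.0, -0.013], [80, 80, 80]), (258, [0.009, 0.003, -0.018], [84, 84, 82]), (262, [0.011, 0.005, -0.021], [85, 85, 83])]
213 [(246, [0.004, -0.005, -0.007], [79, 81, 78]), (250, [0.005, -0.002, -0.01], [79, 80, 78]), (254, [0.007, 0.0, -0.015], [80, 82, 79]), (258, [0.009, 0.003, -0.0
[... 2384 characters left out ...]
6])]
235 [(246, [0.009, -0.004, -0.053], [24, 25, 25]), (250, [0.009, -0.002, -0.052], [24, 24, 25]), (254, [0.009, 0.001, -0.052], [80, 81, 77]), (258, [0.008, 0.003, -0.052], [25, 27, 25]), (262, [0.009, 0.005, -0.052], [27, 25, 26])]
237 [(246, [0.008, -0.004, -0.054], [26, 27, 26]), (250, [0.009, -0.001, -0.055], [27, 27, 27]), (254, [0.008, 0.001, -0.054], [75, 75, 72]), (258, [0.009, 0.003, -0.055], [26, 26, 26]), (262, [0.009, 0.005, -0.055], [26, 27, 29])]
239 [(246, [0.008, -0.003, -0.057], [25, 24, 25]), (250, [0.009, -0.001, -0.057], [24, 24, 23]), (254, [0.007, 0.001, -0.053], [76, 75, 74]), (258, [0.009, 0.003, -0.057], [28, 27, 27]), (262, [0.009, 0.005, -0.058], [22, 23, 24])]
```

The wrist depth puts the visible finger ends at about z=0.102, just above the bar top. The reported TCP says 0.067. I'll check that against the scene camera before going lower.

Run:
```python
from h import *
s,tp,R=tool()
for n in('scene',):
    p,d,c=cap(n,'z_scene'); P=cloud(c,d); T=(P-tp)@R
    m=(np.abs(T[...,0])<.03)&(np.abs(T[...,1])<.06)&(T[...,2]>-.12)&(T[...,2]<.05)
    ys,xs=np.nonzero(m); print(xs.min(),xs.max(),ys.min(),ys.max())
    for v in range(ys.min(),ys.max()+1,2):
        k=[(u,T[v,u].round(3).tolist(),p[v,u].tolist()) for u in (196,200,204) ]
        print(v,k)
    u,v=proj(c,[tp])[0]; print(u,v)
    cr=p[195:255,165:240]; cv2.imwrite('pics/z.png',cv2.resize(cr,None,fx=10,fy=10,interpolation=cv2.INTER_CUBIC)[:,:,::-1])
```

```text
186 214 197 262
197 [(196, [0.005, 0.033, -0.196], [25, 26, 29]), (200, [0.014, 0.034, -0.194], [24, 22, 26]), (204, [0.023, -0.037, -0.117], [77, 79, 84])]
199 [(196, [0.004, 0.037, -0.192], [24, 22, 27]), (200, [0.014, 0.034, -0.187], [25, 25, 27]), (204, [0.023, 0.016, -0.166], [53, 56, 61])]
201 [(196, [0.002, 0.01, -0.157], [20, 19, 23]), (200, [0.012, 0.012, -0.157], [21, 22, 24]), (204, [0.023, 0.017, -0.159], [48, 49, 53])]
203 [(196, [0.001, 0.013, -0.152], [18, 19, 23]), (200, [0.011, 0.011, -0.147], [17, 16, 22]), (204, [0.022, 0.016, -0.15], [37, 39, 44])]
205 [(196, [-0.0, 0.011, -0.142], [72, 63, 51]), (200, [0.01, 0.012, -0.14], [44, 46, 51]), (204, [0.021, 0.016, -0.143], [49, 47, 47])]
207 [(196, [-0.001, 0.019, -0.142], [52, 55, 63]), (200, [0.01, 0.021, -0.142], [56, 58, 65]), (204, [0.02, 0.022, -0.141], [56, 59, 65])]
209 [(196, [-0.001, 0.025, -0.142], [44, 46, 51]), (200, [0.009, 0.022, -0.136], [36, 38, 42]), (204, [0.02, 0.027, -0.139], [53, 55, 61])]
211 [(196, [-0.002, 0.023, -0.131], [44, 45, 50]), (200, [0.008, 0.015, -0.12], [47, 49, 57]), (204, [0.019, 
[... 2921 characters left out ...]
.012], [160, 163, 167]), (204, [0.0, 0.058, 0.013], [156, 158, 162])]
255 [(196, [-0.023, 0.055, 0.021], [111, 113, 118]), (200, [-0.012, 0.057, 0.021], [118, 119, 123]), (204, [-0.0, 0.061, 0.019], [123, 125, 129])]
257 [(196, [-0.024, 0.057, 0.028], [112, 113, 117]), (200, [-0.013, 0.061, 0.025], [113, 114, 119]), (204, [-0.001, 0.064, 0.023], [111, 114, 117])]
259 [(196, [-0.026, 0.055, 0.041], [111, 114, 119]), (200, [-0.014, 0.061, 0.035], [110, 113, 116]), (204, [-0.003, 0.061, 0.037], [112, 114, 117])]
261 [(196, [-0.027, 0.053, 0.052], [112, 113, 116]), (200, [-0.015, 0.058, 0.05], [111, 112, 116]), (204, [-0.004, 0.062, 0.046], [111, 112, 116])]
201.49457990394615 234.40003501644549
```

View pics/z.png

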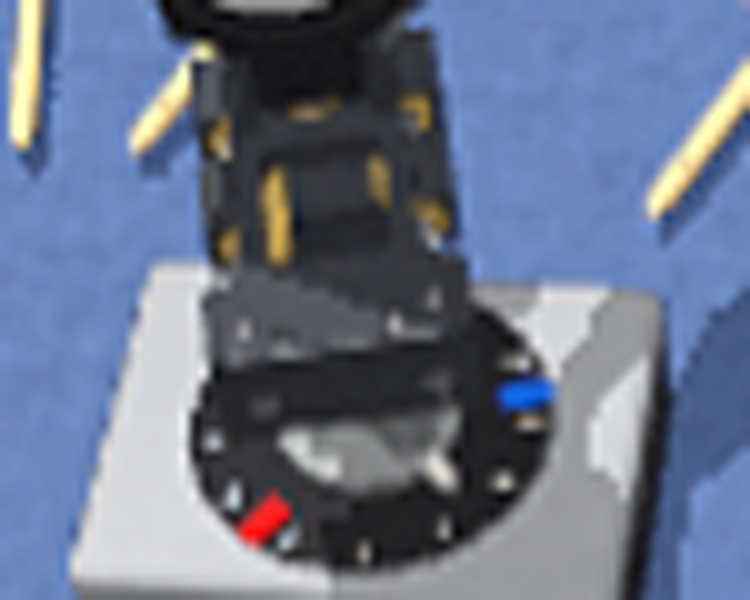

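Both cameras agree: the real finger ends, and the gripper body, sit about 35 mm higher than the reported TCP. I closed above the bar and touched nothing. I'll use a 35 mm tool-z offset from here and go down in small steps, watching the force.

>>> arm_command(rows=[[[0,0,0.16],[0,0,0],0],[[0,0,0.16],[0,0,0],0],[[0,0,0.16],[0,0,0],0],[[0,0,0.16],[0,0,0],0],[[0,0,0.16],[0,0,0],0],[[0,0,0.165],[0.05,0.05,0],0],[[0,0,0],[0,0,1.0],0],[[0,0,0],[0,0,0.5],0],[[0,0,0],[0,0,0],0]])

```text
clock: 9.9
tool_pos: [0.6758, -0.1473, 0.0503]
eef_rot: [-0.001, 0.894, 0.448, -0.001]
wrist_force: [0.7, 0.4, -0.1]
width: 0.0442
```

>>> arm_command(rows=[[[0,0,0],[0,0,0.8],0],[[0,0,0],[0,0,0.6],0],[[0,0,0],[0,0,0.3],0],[[0,0,0],[0,0,0],0],[[0,0,0],[0,0,0],0]])

```text
clock: 10.52
tool_pos: [0.6769, -0.1476, 0.0348]
eef_rot: [0.0, 0.894, 0.447, 0.0]
wrist_force: [-1.0, 0.3, 1.1]
width: 0.0441
```

```bash
python3 -c "
from h import *
plan((.6773,-.148,.034),-37)"
```

```text
pos [ 0.6769 -0.1476  0.0348] yaw_y deg -36.87 tilt [ 4.e-04 -1.e-04 -1.e+00] q [-0.251  0.436  1.705 -0.     1.     0.393] w 0.0441 F [-1.01  0.31  1.1 ] t 10.53
 shift cm total [-0.01  0.06  0.08] rows 1 each [-0.012  0.057  0.081]
 turn z 0.0022 rows 1 each 0.0022
 rotvec to exact [ 0.0004 -0.0001  0.0022]  shift after turn [-0.01  0.06  0.08]
```

>>> arm_command(rows=[[[0,0,0],[0,0,0],1],[[0,0,0],[0,0,0],1],[[0,0,0],[0,0,0],1],[[0,0,0],[0,0,0],1]], grip_force=15)

```text
clock: 11.02
tool_pos: [0.6768, -0.1475, 0.0348]
eef_rot: [0.0, 0.894, 0.447, 0.0]
wrist_force: [0.5, 0.6, -0.0]
width: 0.0137
```

Width is 13.7 mm, so it holds the bar and the offset is confirmed. Turning to blue.

>>> arm_command(rows=[[[0,0,-0.1],[0,0,0],1],[[0,0,-0.1],[0,0,0],1],[[0,0,-0.1],[0,0,0],1],[[0,0,-0.1],[0,0,0],1],[[0,0,-0.1],[0,0,0],1],[[0,0,-0.1],[0,0,0],1],[[0,0,-0.1],[0,0,0],1],[[0,0,-0.1],[0,0,0],1],[[0,0,-0.1],[0,0,0],1],[[0,0,-0.07],[0,0,0],1],[[0,0,0],[0,0,0],1],[[0,0,0],[0,0,0],1],[[0,0,0],[0,0,0],0],[[0,0,0],[0,0,0],0],[[0,0,0],[0,0,0],0]])

```text
clock: 12.9
tool_pos: [0.677, -0.1475, 0.0345]
eef_rot: [0.0, 0.583, 0.813, 0.0]
wrist_force: [-0.4, -0.5, 0.6]
width: 0.0417
```

Run:
```python
from h import *
plan((.6773,-.148,.034),18.6)
p,d,c=cap('wrist')
cr=p[100:250,160:350]; cv2.imwrite('pics/y2.png',cv2.resize(cr,None,fx=4,fy=4,interpolation=cv2.INTER_CUBIC)[:,:,::-1])
```

```text
pos [ 0.677  -0.1475  0.0345] yaw_y deg 18.68 tilt [ 4.e-04 -1.e-04 -1.e+00] q [-0.251  0.436  1.705  0.     1.    -0.577] w 0.0417 F [-0.41 -0.45  0.65] t 12.9
 shift cm total [-0.06  0.02  0.05] rows 1 each [-0.055  0.018  0.053]
 turn z 0.0015 rows 1 each 0.0015
 rotvec to exact [0.0003 0.0002 0.0015]  shift after turn [-0.06  0.02  0.05]
```

View pics/y2.png

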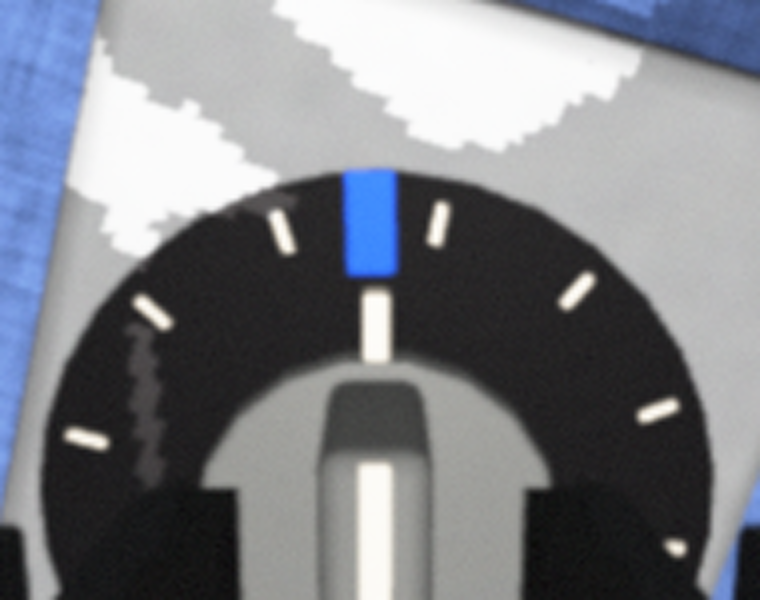

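The pointer (crop x=376) lines up with the centre of the blue mark (x=371), about 0.8 mm off. Lifting now to look at the rack.

>>> arm_command(rows=[[[0,0,0],[0,0,-2],0],[[0,0,0],[0,0,-5],0],[[0,0,0],[0,0,-6],0],[[0,0,0],[0,0,-5.5],0],[[0,0,0.169],[0,0,0],0],[[0,0,0.169],[0,0,0],0],[[0,0,0.169],[0,0,0],0],[[0,0,0.169],[0,0,0],0],[[0,0,0.169],[0,0,0],0],[[0,0,0.169],[0,0,0],0],[[0,0,0.169],[0,0,0],0],[[0,0,0.169],[0,0,0],0],[[0,0,0.169],[0,0,0],0],[[0,0,0.169],[0,0,0],0],[[0,0,0],[0,0,0],0]])

```text
clock: 14.82
tool_pos: [0.6771, -0.1476, 0.2213]
eef_rot: [0.0, 0.995, 0.104, 0.001]
wrist_force: [-1.3, -0.4, -0.6]
width: 0.044
```

Run:
```python
from h import *
plan((.49,.12,.22),-78)
```

```text
pos [ 0.6771 -0.1476  0.2213] yaw_y deg -78.03 tilt [ 1.9e-03 -5.0e-04 -1.0e+00] q [-0.251  0.287  1.544  0.     1.308  1.111] w 0.044 F [-1.25 -0.4  -0.64] t 14.82
 shift cm total [-12.75 -30.06   0.08] rows 6 each [-2.125 -5.01   0.014]
 turn z -0.0005 rows 1 each -0.0005
 rotvec to exact [ 0.0009 -0.0017 -0.0005]  shift after turn [-12.74 -30.07   0.13]
```

>>> arm_command(rows=[[[0,0,0],[-2.1,-5,0],0],[[0,0,0],[-2.1,-5,0],0],[[0,0,0],[-2.1,-5,0],0],[[0,0,0],[-2.1,-5,0],0],[[0,0,0],[-2.1,-5,0],0],[[0,0,0],[-2.1,-5,0],0],[[0,0,0],[0,0,0],0],[[0,0,0],[0,0,0],0]])

```text
clock: 15.82
tool_pos: [0.4922, 0.1201, 0.2205]
eef_rot: [0.0, 0.995, 0.105, 0.001]
wrist_force: [0.5, 0.7, 0.4]
width: 0.0439
```

Run:
```python
from h import *
plan((.49,.12,.22),-78)
p,d,c=cap('wrist','w5'); np.savez('w5.npz',p=p,d=d,**c)
```

```text
pos [0.4922 0.1201 0.2205] yaw_y deg -77.98 tilt [ 1.8e-03 -3.0e-04 -1.0e+00] q [ 1.910e-01 -6.900e-02  1.938e+00 -1.000e-03  1.271e+00  1.552e+00] w 0.0439 F [0.48 0.73 0.42] t 15.82
 shift cm total [-0.22 -0.04  0.05] rows 1 each [-0.222 -0.036  0.05 ]
 turn z 0.0004 rows 1 each 0.0004
 rotvec to exact [ 0.0006 -0.0017  0.0004]  shift after turn [-0.22 -0.04  0.05]
```

View pics/w5.png

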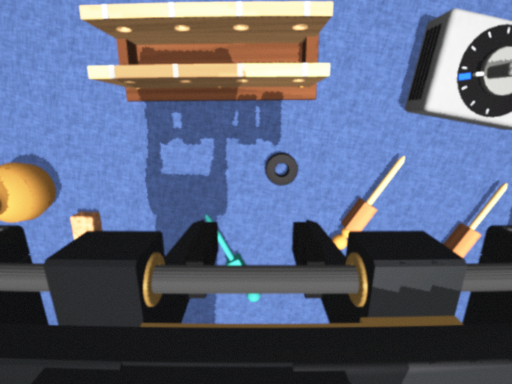

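Run:
```python
from h import *
z=np.load('w5.npz'); p,d=z['p'],z['d']; c={k:z[k] for k in('intrinsics','dist','rvec','tvec')}
P=cloud(c,d)
vv,uu=np.mgrid[0:384,0:512]
print('cloth z', np.nanmedian(P[180:200,300:320,2]), np.nanmedian(P[120:140,350:380,2]))
cr=p[0:110,70:345]; cv2.imwrite('pics/r.png',cv2.resize(cr,None,fx=2.9,fy=2.9,interpolation=cv2.INTER_CUBIC)[:,:,::-1])
m=(P[...,2]>.08)&(uu>70)&(uu<345)&(vv<110)
for nm,sel in(('front',m&(vv>40)),('rear',m&(vv<35))):
    Q=P[sel]; print(nm,len(Q),np.percentile(Q[:,2],[5,50,95]).round(4))
    top=sel&(P[...,2]>np.percentile(Q[:,2],50)-.004); Q=P[top][:,:2].astype(np.float32)
    r=cv2.minAreaRect(Q*1000); print(r, cv2.boxPoints(r).round(1).tolist())
    # stripes: whitish (low saturation) pixels in top
    hsv=cv2.cvtColor(p,cv2.COLOR_RGB2HSV); 
    st=top&(hsv[...,1]<45)
    n,l,stt,cen=cv2.connectedComponentsWithStats(st.astype(np.uint8))
    for i in range(1,n):
        if stt[i,4]>8: print('stripe',stt[i].tolist(),cen[i].round(1),P[l==i].mean(0).round(4))
```

```text
cloth z 0.0001175878946939879 0.00013957464367306271
front 3932 [0.088  0.1098 0.1112]
((594.9669189453125, 190.60684204101562), (13.11895751953125, 246.2118682861328), 12.219822883605957) [[562.5, 309.5], [614.5999755859375, 68.9000015258789], [627.4000244140625, 71.69999694824219], [575.2999877929688, 312.29998779296875]]
stripe [237, 63, 93, 14, 1112] [284.5  69.4] [0.6115 0.1146 0.1102]
stripe [88, 65, 27, 14, 301] [101.3  71.2] [0.5724 0.2962 0.11  ]
stripe [173, 64, 6, 13, 66] [175.1  70. ] [0.5882 0.2221 0.1106]
rear 5862 [0.0846 0.1093 0.1112]
((648.739013671875, 202.32342529296875), (13.781253814697266, 246.17376708984375), 12.26237964630127) [[615.9000244140625, 321.1000061035156], [668.0999755859375, 80.5999984741211], [681.5999755859375, 83.5], [629.2999877929688, 324.1000061035156]]
stripe [296, 1, 37, 16, 189] [310.2   6. ] [0.6722 0.1036 0.1103]
stripe [133, 2, 125, 16, 1288] [195.6   8.8] [0.6471 0.2108 0.1101]
stripe [80, 5, 29, 14, 239] [96.1 12.4] [0.6253 0.3056 0.1101]
stripe [110, 13, 12, 4, 39] [115.8  14.6] [0.627  0.2864 0.11  ]
```

View pics/r.png

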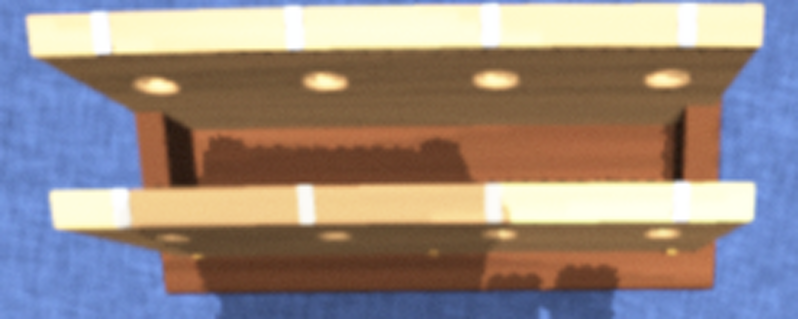

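```bash
cat > stick.py <<'E'
from h import *
def sticks(name,save=None,p=None,d=None,c=None,box=None):
    if p is None: p,d,c=cap(name,save)
    P=cloud(c,d); hsv=cv2.cvtColor(p,cv2.COLOR_RGB2HSV).astype(int); H,S,V=hsv[...,0],hsv[...,1],hsv[...,2]
    m=(H>4)&(H<32)&(S>60)&(V>90)&(P[...,2]>.003)&(P[...,2]<.035)
    m=cv2.morphologyEx(m.astype(np.uint8),cv2.MORPH_CLOSE,np.ones((3,3)))
    n,l,st,cen=cv2.connectedComponentsWithStats(m)
    out=[]
    for i in range(1,n):
        if st[i,4]<60: continue
        ys,xs=np.nonzero(l==i); W=onz(c,np.c_[xs,ys],.012)[:,:2]; 
        W=P[l==i][:,:2]; W=W[np.isfinite(W[:,0])]
        mu=W.mean(0); w,E=np.linalg.eigh(np.cov(W.T)); a=E[:,1]; t=(W-mu)@a; L=t.max()-t.min()
        if L<.08 or L>.21: continue
        s=(W-mu)@E[:,0]
        # dowel end = narrow end
        def wid(lo,hi):
            k=(t>lo)&(t<hi); return np.ptp(s[k]) if k.sum()>2 else 0
        if wid(t.min(),t.min()+.03)<wid(t.max()-.03,t.max()): a=-a; t=-t
        # grip part: width
        tip=mu+a*t.max()
        yaw=np.degrees(np.arctan2(a[1],a[0]))
        out.append(dict(mu=mu,yaw=yaw,L=L,tip=tip,rear=mu+a*t.min(),box=st[i].tolist(),mask=l==i))
    return p,d,c,P,out
E
python3 - <<'E'
from stick import *
z=np.load('w5.npz'); p,d=z['p'],z['d']; c={k:z[k] for k in('intrinsics','dist','rvec','tvec')}
for args in (('wrist',None,p,d,c),('top','top5')):
    *_,o=sticks(*args)
    for k in o: print(args[0],k['box'],'L',k['L'].round(3),'yaw',k['yaw'].round(2),'tip',k['tip'].round(4),'rear',k['rear'].round(4),'mu',k['mu'].round(4))
E
```

```text
wrist [332, 157, 71, 93, 891] L 0.166 yaw -19.71 tip [ 0.5508 -0.0869] rear [ 0.3949 -0.031 ] mu [ 0.4495 -0.0506]
wrist [452, 184, 54, 73, 563] L 0.127 yaw -15.92 tip [ 0.5461 -0.2581] rear [ 0.4237 -0.2232] mu [ 0.4622 -0.2341]
top [269, 178, 22, 54, 288] L 0.167 yaw -19.66 tip [ 0.5474 -0.0875] rear [ 0.3899 -0.0313] mu [ 0.4527 -0.0537]
top [330, 179, 18, 55, 286] L 0.167 yaw -16.96 tip [ 0.5429 -0.2595] rear [ 0.3828 -0.2107] mu [ 0.4439 -0.2294]
top [359, 179, 20, 54, 292] L 0.166 yaw 12.97 tip [ 0.5436 -0.2988] rear [ 0.3822 -0.336 ] mu [ 0.4464 -0.3212]
top [418, 247, 16, 33, 208] L 0.095 yaw 17.06 tip [ 0.3351 -0.4675] rear [ 0.2438 -0.4955] mu [ 0.2892 -0.4816]
top [31, 252, 51, 52, 1400] L 0.142 yaw 124.66 tip [0.2068 0.683 ] rear [0.2878 0.5659] mu [0.2477 0.6238]
```

View pics/top5.png

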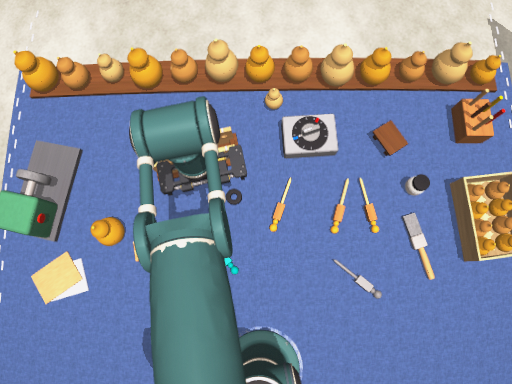

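Rack from the wrist view: origin (0.5891,0.1893), x yaw 12.25°. The board spacing (55 mm), thickness and stripes all match the given sizes. Next I hover near stick A, the left one at (279,213) in the top view, for an accurate look.

Run:
```python
from h import *
plan((.40,-.033,.18),-109.7)
```

```text
pos [0.4926 0.1194 0.22  ] yaw_y deg -78.14 tilt [ 9.e-04 -2.e-04 -1.e+00] q [ 0.189 -0.068  1.938 -0.     1.271  1.553] w 0.0439 F [0.18 0.22 0.22] t 15.93
 shift cm total [-12.19  13.01   4.  ] rows 3 each [-4.065  4.335  1.333]
 turn z 0.5509 rows 3 each 0.1836
 rotvec to exact [ 2.000e-04 -9.000e-04  5.509e-01]  shift after turn [-3.58 17.46  4.  ]
```

>>> arm_command(rows=[[[0,0,0],[-3.05,3.25,1],0],[[0,0,0],[-3.05,3.25,1],0],[[0,0,0],[-3.05,3.25,1],0],[[0,0,0],[-3.05,3.25,1],0],[[0,0,0.14],[0,0,0],0],[[0,0,0.14],[0,0,0],0],[[0,0,0.14],[0,0,0],0],[[0,0,0.131],[0,0,0],0],[[0,0,0],[0,0,0],0],[[0,0,0],[0,0,0],0]])

```text
clock: 17.18
tool_pos: [0.3993, -0.0328, 0.1796]
eef_rot: [0.0, 0.985, -0.171, -0.0]
wrist_force: [0.5, -0.3, 0.4]
width: 0.0438
```

Run:
```python
from stick import *
plan((.40,-.033,.18),-109.7)
p,d,c,P,o=sticks('wrist','w6')
for k in o: print(k['box'],'L',k['L'].round(3),'yaw',k['yaw'].round(2),'tip',k['tip'].round(4),'rear',k['rear'].round(4),'mu',k['mu'].round(4))
```

```text
pos [ 0.3993 -0.0328  0.1796] yaw_y deg -109.64 tilt [-1.e-04 -1.e-04 -1.e+00] q [-0.144 -0.262  2.177 -0.     1.227  1.77 ] w 0.0438 F [ 0.47 -0.26  0.41] t 17.18
 shift cm total [ 0.08 -0.   -0.04] rows 1 each [ 0.078 -0.002 -0.036]
 turn z 0.0011 rows 1 each 0.0011
 rotvec to exact [0.0001 0.0001 0.0011]  shift after turn [ 0.08 -0.   -0.04]
[383, 0, 29, 137, 1671] L 0.154 yaw -16.61 tip [ 0.532  -0.2544] rear [ 0.3844 -0.2103] mu [ 0.437 -0.226]
[441, 0, 55, 105, 1784] L 0.137 yaw 12.77 tip [ 0.5172 -0.3047] rear [ 0.3839 -0.3349] mu [ 0.4359 -0.3231]
[248, 108, 20, 70, 1145] L 0.086 yaw 160.24 tip [ 0.392  -0.0327] rear [ 0.4733 -0.0619] mu [ 0.4365 -0.0487]
```

View pics/w6.png

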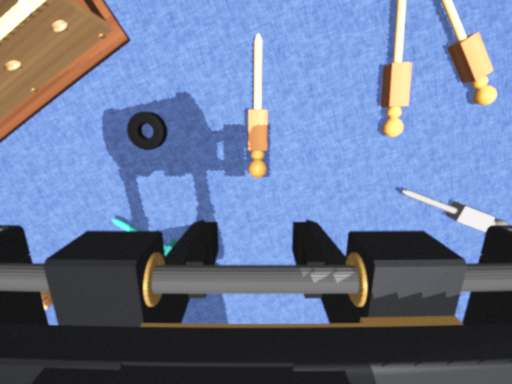

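Run:
```python
from h import *
import cv2
p=cv2.imread('pics/w6.png'); cr=p[25:185,218:300]; cv2.imwrite('pics/w6c.png',cv2.resize(cr,None,fx=5,fy=5,interpolation=cv2.INTER_CUBIC)[:600]); cv2.imwrite('pics/w6d.png',cv2.resize(cr,None,fx=5,fy=5,interpolation=cv2.INTER_CUBIC)[220:])
```

```text
(no output)
```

View pics/w6d.png

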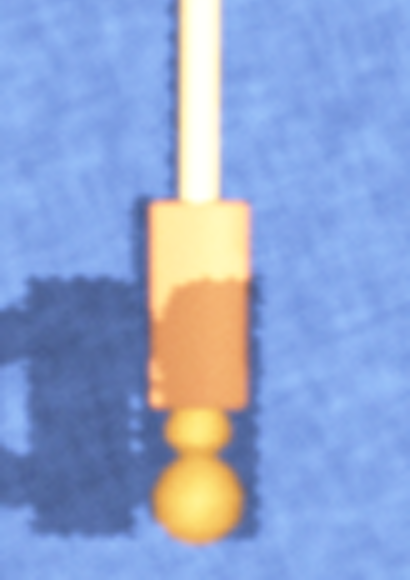

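Run:
```python
from h import *
s,tp,R=tool(); c=vision.camera_params('wrist')
f=lambda x,y:((x+.5)/5-.5+218,(y+220+.5)/5-.5+25)
F,B,L,Rr=onz(c,[f(200,202),f(198.5,410),f(149,306),f(251,306)],.024)[:,:2]
print('front',F,'rear',B,'len',np.hypot(*(F-B)),'wid',np.hypot(*(L-Rr)),'yaw',np.degrees(np.arctan2(*(F-B)[::-1])))
tip=onz(c,[(258.3,34.5)],.012)[0,:2]; m=(F+B)/2; print('tip',tip,'mid',m,'len',np.hypot(*(tip-m)),'yaw',np.degrees(np.arctan2(*(tip-m)[::-1])))
plan((m[0],m[1],.06),-109.64)
```

```text
front [ 0.47170187 -0.0617071 ] rear [ 0.42482856 -0.04466345] len 0.04987578108828342 wid 0.024954619670037696 yaw -19.981823459163778
tip [ 0.55097993 -0.09088229] mid [ 0.44826522 -0.05318527] len 0.10941378686457971 yaw -20.153488935052053
pos [ 0.3992 -0.0326  0.1796] yaw_y deg -109.65 tilt [-2.e-04 -0.e+00 -1.e+00] q [-0.144 -0.262  2.177 -0.     1.227  1.77 ] w 0.044 F [-0.36 -0.95  0.24] t 17.23
 shift cm total [ 5.32  0.29 11.96] rows 2 each [2.658 0.144 5.98 ]
 turn z -0.0001 rows 1 each -0.0001
 rotvec to exact [ 0.0001  0.0001 -0.0001]  shift after turn [ 5.32  0.29 11.96]
```

>>> arm_command(rows=[[[0,0,0.006],[2.66,0.15,4],0],[[0,0,0],[2.66,0.14,4],0],[[0,0,0],[0,0,4],0],[[0,0,0],[0,0,4],0],[[0,0,0],[0,0,0],0],[[0,0,0],[0,0,0],0]])

```text
clock: 17.98
tool_pos: [0.4491, -0.0531, 0.0207]
eef_rot: [0.0, 0.985, -0.174, 0.001]
wrist_force: [0.2, 0.3, 0.3]
width: 0.0443
```

Run:
```python
from h import *
plan((.4483,-.0532,-.030),-110)
```

```text
pos [ 0.4491 -0.0531  0.0207] yaw_y deg -110.02 tilt [ 1.3e-03 -3.0e-04 -1.0e+00] q [-0.173  0.041  2.235 -0.     0.864  1.747] w 0.0443 F [0.16 0.27 0.3 ] t 17.98
 shift cm total [-0.08  0.03  5.07] rows 1 each [-0.08   0.034  5.074]
 turn z -0.0003 rows 1 each -0.0003
 rotvec to exact [-0.0002 -0.0013 -0.0003]  shift after turn [-0.07  0.03  5.07]
```

>>> arm_command(rows=[[[0,0,0],[-0.05,0,1.8],0],[[0,0,0],[0,0,1.7],0],[[0,0,0],[0,0,1.0],0],[[0,0,0],[0,0,0.5],0],[[0,0,0],[0,0,0],0],[[0,0,0],[0,0,0],0]])

```text
clock: 18.73
tool_pos: [0.4483, -0.0529, -0.0298]
eef_rot: [0.0, 0.985, -0.174, 0.001]
wrist_force: [-0.3, -0.2, -0.2]
width: 0.0438
```

Run:
```python
from h import *
plan((.4483,-.0532,-.030),-110)
```

```text
pos [ 0.4483 -0.0529 -0.0298] yaw_y deg -110.04 tilt [ 1.2e-03 -2.0e-04 -1.0e+00] q [-0.173  0.128  2.264 -0.     0.749  1.748] w 0.0438 F [-0.34 -0.18 -0.2 ] t 18.73
 shift cm total [0.01 0.03 0.02] rows 1 each [0.011 0.03  0.023]
 turn z -0.0008 rows 1 each -0.0008
 rotvec to exact [-0.0002 -0.0012 -0.0008]  shift after turn [0.01 0.03 0.02]
```

>>> arm_command(rows=[[[0,0,0],[0,0,0],1],[[0,0,0],[0,0,0],1],[[0,0,0],[0,0,0],1],[[0,0,0],[0,0,0],1],[[0,0,0],[0,0,-1],1],[[0,0,0],[0,0,-3],1],[[0,0,0],[0,0,-5],1],[[0,0,0],[0,0,-4],1],[[0,0,0],[0,0,0],1],[[0,0,0],[0,0,0],1]], grip_force=30)

```text
clock: 19.98
tool_pos: [0.4469, -0.0526, 0.0991]
eef_rot: [-0.0, 0.985, -0.174, -0.0]
wrist_force: [-0.4, 0.7, -0.9]
width: 0.0241
```

```bash
cat > held.py <<'E'
from h import *
def held(save):
    s,tp,R=tool(); p,d,c=cap('wrist',save); P=cloud(c,d); T=(P-tp)@R
    # dowel: points in front of fingers x .03..0.12, |y|<.03, z within -.06..0
    m=(T[...,0]>.03)&(T[...,0]<.125)&(np.abs(T[...,1])<.03)&(T[...,2]>-.075)&(T[...,2]<-.015)
    Q=T[m]; print('pts',len(Q))
    if len(Q)<10: return p,d,c,None
    x=Q[:,0]; 
    for lo,hi in((.03,.045),(.045,.06),(.06,.075),(.075,.09),(.09,.105),(.105,.125)):
        k=(x>lo)&(x<hi)
        if k.sum()>3: print(lo,k.sum(),'y min/max/mid',Q[k,1].min().round(4),Q[k,1].max().round(4),((Q[k,1].min()+Q[k,1].max())/2).round(4),'z top',np.percentile(Q[k,2],10).round(4),'xmax',x[k].max().round(4))
    return p,d,c,Q
E
python3 - <<'E'
from held import *
plan((.4483,-.0532,.1),-77.75)
held('w7')
E
```

```text
pos [ 0.4469 -0.0526  0.0991] yaw_y deg -110.05 tilt [-7.e-04  1.e-04 -1.e+00] q [-0.173 -0.073  2.177  0.     1.038  1.748] w 0.0241 F [-0.44  0.66 -0.86] t 19.98
 shift cm total [ 0.15  0.01 -0.09] rows 1 each [ 0.147  0.008 -0.09 ]
 turn z -0.5637 rows 4 each -0.1409
 rotvec to exact [-1.000e-04  7.000e-04 -5.637e-01]  shift after turn [ 0.12  0.09 -0.09]
pts 3006
0.03 497 y min/max/mid -0.0052 0.0038 -0.0007 z top -0.0469 xmax 0.045
0.045 537 y min/max/mid -0.005 0.0038 -0.0006 z top -0.047 xmax 0.0599
0.06 572 y min/max/mid -0.0049 0.0037 -0.0006 z top -0.047 xmax 0.075
0.075 608 y min/max/mid -0.0052 0.0036 -0.0008 z top -0.0471 xmax 0.09
0.09 662 y min/max/mid -0.0052 0.004 -0.0006 z top -0.0469 xmax 0.105
0.105 130 y min/max/mid -0.004 0.0029 -0.0006 z top -0.0454 xmax 0.1109
```

View pics/w7.png

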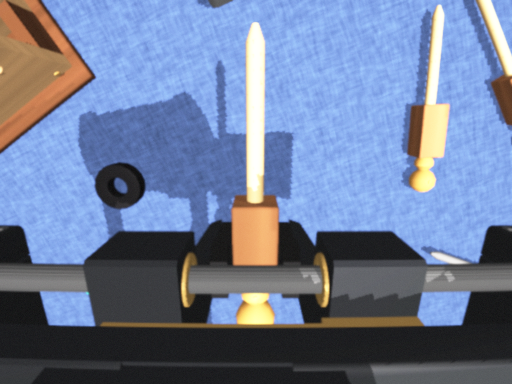

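Stick A is held straight: width 24.1 mm, dowel y offset −0.6 mm, tip 111 mm ahead, axis 42.5 mm above the reported TCP. I'm using the holes at +32.5, −32.5 and −97.5, because the gripper body could come near the big gourd at +97.5.

```bash
cat > rack.py <<'E'
from held import *
RY=np.radians(12.25); O=np.array([.5891,.1893,0]); RR=np.array([[np.cos(RY),-np.sin(RY),0],[np.sin(RY),np.cos(RY),0],[0,0,1]])
def go(mid_rack, hx=.001, hy=-.0006, hz=-.0425, yaw=-77.75):
    a=np.radians(yaw); Rt=np.array([[np.cos(a+np.pi/2),np.cos(a),0],[np.sin(a+np.pi/2),np.sin(a),0],[0,0,-1]])
    w=O+RR@np.array(mid_rack); t=w-Rt@np.array([hx,hy,hz]); print('target TCP',t.round(4)); plan(t,yaw)
E
python3 - <<'E'
from rack import *
go((-.145,.0325,.12))
E
```

```text
target TCP [0.4397 0.1895 0.0775]
pos [ 0.4462 -0.0525  0.0983] yaw_y deg -110.05 tilt [-2.5e-03  4.0e-04 -1.0e+00] q [-0.173 -0.072  2.178 -0.     1.038  1.748] w 0.0237 F [ 0.29  0.19 -1.31] t 20.02
 shift cm total [ -8.91 -22.51   2.09] rows 4 each [-2.227 -5.628  0.522]
 turn z -0.5637 rows 4 each -0.1409
 rotvec to exact [-3.000e-04  2.600e-03 -5.637e-01]  shift after turn [  4.49 -23.79   2.08]
```

>>> arm_command(rows=[[[0,0,-0.094],[0,0,0],1],[[0,0,-0.094],[0,0,0],1],[[0,0,-0.094],[0,0,0],1],[[0,0,-0.094],[0,0,0],1],[[0,0,-0.094],[0,0,0],1],[[0,0,-0.0937],[0,0,0],1],[[0,0,0],[0.75,-4,0],1],[[0,0,0],[0.75,-4,0],1],[[0,0,0],[0.75,-4,0],1],[[0,0,0],[0.75,-4,0],1],[[0,0,0],[0.75,-4,0],1],[[0,0,0],[0.75,-3.8,0],1],[[0,0,0],[0,0,0],1],[[0,0,0],[0,0,0],1],[[0,0,0],[0,0,0],1]])

```text
clock: 21.9
tool_pos: [0.4405, 0.1882, 0.0987]
eef_rot: [0.0, 0.994, 0.106, -0.001]
wrist_force: [-0.7, -0.8, -0.8]
width: 0.0235
```

Run:
```python
from rack import *
go((-.145,.0325,.075))
p,d,c,Q=held('w8')
```

```text
target TCP [0.4397 0.1895 0.0325]
pos [0.4405 0.1882 0.0987] yaw_y deg -77.81 tilt [-1.7e-03 -9.0e-04 -1.0e+00] q [ 0.352 -0.013  2.121 -0.     1.036  1.71 ] w 0.0235 F [-0.67 -0.75 -0.75] t 21.9
 shift cm total [-0.04 -0.15  6.62] rows 2 each [-0.022 -0.073  3.311]
 turn z -0.0011 rows 1 each -0.0011
 rotvec to exact [ 0.0005  0.0018 -0.0011]  shift after turn [-0.06 -0.14  6.62]
pts 3007
0.03 489 y min/max/mid -0.0046 0.0044 -0.0001 z top -0.047 xmax 0.045
0.045 546 y min/max/mid -0.0045 0.0044 -0.0 z top -0.047 xmax 0.06
0.06 570 y min/max/mid -0.0043 0.0042 -0.0 z top -0.047 xmax 0.075
0.075 604 y min/max/mid -0.0046 0.0041 -0.0002 z top -0.047 xmax 0.09
0.09 666 y min/max/mid -0.0045 0.0045 -0.0 z top -0.047 xmax 0.105
0.105 132 y min/max/mid -0.0035 0.0035 0.0 z top -0.0455 xmax 0.111
```

View pics/w8.png

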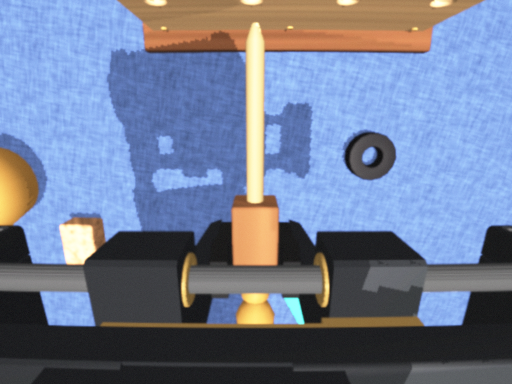

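>>> arm_command(rows=[[[0,0,0],[0,-0.1,3],1],[[0,0,0],[0,0,3],1],[[0,0,0],[0,0,0.6],1],[[0,0,0],[0,0,0],1],[[0,0,0],[0,0,0],1]])

```text
clock: 22.58
tool_pos: [0.4422, 0.1906, 0.0349]
eef_rot: [-0.0, 0.994, 0.106, 0.001]
wrist_force: [-0.5, -0.3, -0.7]
width: 0.0237
```

Run:
```python
from rack import *
go((-.145,.0325,.075),hy=-.0003)
p,d,c,Q=held('w9')
```

```text
target TCP [0.4396 0.1898 0.0325]
pos [0.4422 0.1906 0.0349] yaw_y deg -77.78 tilt [ 2.2e-03  8.0e-04 -1.0e+00] q [0.355 0.073 2.169 0.    0.897 1.713] w 0.0237 F [-0.47 -0.27 -0.65] t 22.57
 shift cm total [-0.27  0.02  0.24] rows 1 each [-0.268  0.02   0.242]
 turn z -0.0005 rows 1 each -0.0005
 rotvec to exact [-0.0003 -0.0024 -0.0005]  shift after turn [-0.27  0.02  0.24]
pts 3011
0.03 490 y min/max/mid -0.0047 0.0044 -0.0001 z top -0.0469 xmax 0.045
0.045 541 y min/max/mid -0.0045 0.0043 -0.0001 z top -0.047 xmax 0.06
0.06 571 y min/max/mid -0.0043 0.0042 -0.0001 z top -0.047 xmax 0.075
0.075 609 y min/max/mid -0.0046 0.0041 -0.0003 z top -0.0471 xmax 0.09
0.09 667 y min/max/mid -0.0046 0.0045 -0.0001 z top -0.047 xmax 0.105
0.105 133 y min/max/mid -0.0035 0.0035 -0.0 z top -0.0459 xmax 0.111
```

View pics/w9.png

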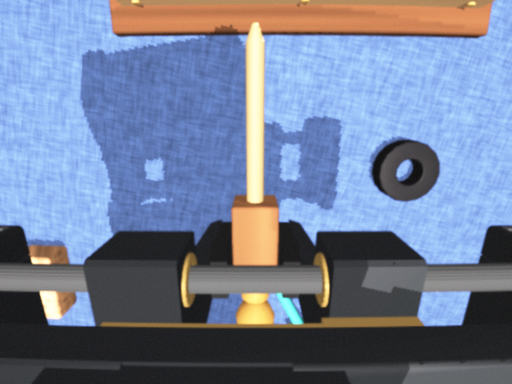

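>>> arm_command(rows=[[[0,0,0],[0,0,0.15],1],[[0,0,0],[0.6,0,0],1],[[0,0,0],[0.6,0,0],1],[[0,0,0],[0.4,0,0],1],[[0,0,0],[0,0,0],1],[[0,0,0],[0,0,0],1],[[0,0,0],[0,0,0],1]])

```text
clock: 23.5
tool_pos: [0.4563, 0.1937, 0.032]
eef_rot: [0.0, 0.994, 0.107, -0.0]
wrist_force: [0.5, 0.1, 0.2]
width: 0.0235
```

Run:
```python
from rack import *
go((-.115,.0325,.075),hy=-.0001)
p,d,c,Q=held('w10')
```

```text
target TCP [0.4689 0.1963 0.0325]
pos [0.4563 0.1937 0.032 ] yaw_y deg -77.75 tilt [-4.e-04 -1.e-04 -1.e+00] q [0.351 0.105 2.14  0.    0.897 1.708] w 0.0235 F [0.49 0.07 0.22] t 23.5
 shift cm total [ 1.29  0.01 -0.05] rows 1 each [ 1.288  0.005 -0.053]
 turn z 0.0 rows 1 each 0.0
 rotvec to exact [0.     0.0004 0.    ]  shift after turn [ 1.29  0.01 -0.05]
pts 3002
0.03 489 y min/max/mid -0.0046 0.0044 -0.0001 z top -0.0469 xmax 0.045
0.045 540 y min/max/mid -0.0045 0.0044 -0.0 z top -0.0469 xmax 0.06
0.06 563 y min/max/mid -0.0043 0.0042 -0.0 z top -0.0469 xmax 0.075
0.075 612 y min/max/mid -0.0046 0.0041 -0.0002 z top -0.0469 xmax 0.09
0.09 666 y min/max/mid -0.0045 0.0045 0.0 z top -0.0471 xmax 0.105
0.105 132 y min/max/mid -0.0034 0.0035 0.0 z top -0.0456 xmax 0.1109
```

>>> arm_command(rows=[[[0,0,0],[0.4,0,-0.05],1],[[0,0,0],[0.5,0,0],1],[[0,0,0],[0.5,0,0],1],[[0,0,0],[0.5,0,0],1],[[0,0,0],[0.5,0,0],1],[[0,0,0],[0.4,0,0],1],[[0,0,0],[0,0,0],1],[[0,0,0],[0,0,0],1]])

```text
clock: 24.55
tool_pos: [0.4837, 0.1996, 0.0325]
eef_rot: [0.0, 0.994, 0.107, -0.0]
wrist_force: [-0.3, -0.0, -1.5]
width: 0.0237
```

Run:
```python
from rack import *
go((-.10,.0325,.075),hy=-.0001)
p,d,c,Q=held('w11')
```

```text
target TCP [0.4835 0.1995 0.0325]
pos [0.4837 0.1996 0.0325] yaw_y deg -77.75 tilt [-4.e-04 -1.e-04 -1.e+00] q [0.344 0.154 2.083 0.    0.905 1.701] w 0.0237 F [-0.26 -0.05 -1.48] t 24.55
 shift cm total [-0.02  0.   -0.  ] rows 1 each [-0.018  0.004 -0.002]
 turn z -0.0001 rows 1 each -0.0001
 rotvec to exact [ 0.      0.0004 -0.0001]  shift after turn [-0.02  0.   -0.  ]
pts 7300
0.03 492 y min/max/mid -0.0046 0.0044 -0.0001 z top -0.047 xmax 0.045
0.045 541 y min/max/mid -0.0045 0.0044 -0.0001 z top -0.047 xmax 0.06
0.06 565 y min/max/mid -0.0043 0.0042 -0.0 z top -0.0471 xmax 0.075
0.075 612 y min/max/mid -0.0046 0.0041 -0.0002 z top -0.0469 xmax 0.0899
0.09 5090 y min/max/mid -0.03 0.03 -0.0 z top -0.0718 xmax 0.1035
```

View pics/w11.png

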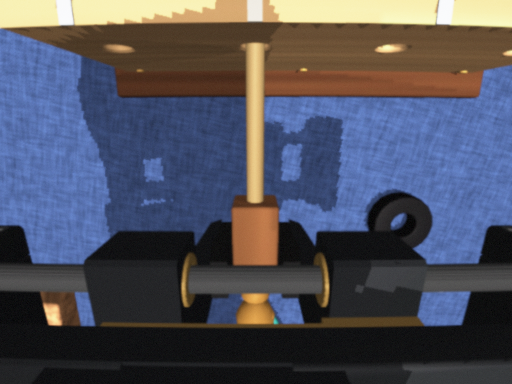

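The dowel is entering the hole at (255,47), directly under its white stripe at (254,10), with no contact force. Pushing on.

>>> arm_command(rows=[[[0,0,0],[0.8,0,0],1],[[0,0,0],[0.8,0,0],1],[[0,0,0],[0.8,0,0],1],[[0,0,0],[0.8,0,0],1],[[0,0,0],[0.8,0,0],1],[[0,0,0],[0,0,0],1],[[0,0,0],[0,0,0],1]])

```text
clock: 25.48
tool_pos: [0.5227, 0.2081, 0.0324]
eef_rot: [0.0, 0.994, 0.107, -0.0]
wrist_force: [0.2, -0.2, -0.6]
width: 0.0237
```

Run:
```python
from rack import *
go((-.06,.0325,.075),hy=-.0001)
p,d,c,Q=held('w12')
```

```text
target TCP [0.5226 0.208  0.0325]
pos [0.5227 0.2081 0.0324] yaw_y deg -77.75 tilt [-6.e-04 -2.e-04 -1.e+00] q [0.335 0.222 2.    0.    0.92  1.692] w 0.0237 F [ 0.25 -0.16 -0.65] t 25.48
 shift cm total [-0.01  0.   -0.01] rows 1 each [-0.009  0.003 -0.009]
 turn z -0.0001 rows 1 each -0.0001
 rotvec to exact [ 0.0001  0.0007 -0.0001]  shift after turn [-0.01  0.   -0.01]
pts 6238
0.03 487 y min/max/mid -0.0046 0.0044 -0.0001 z top -0.047 xmax 0.045
0.045 471 y min/max/mid -0.0045 0.0043 -0.0001 z top -0.0469 xmax 0.0581
0.06 44 y min/max/mid -0.0042 0.0041 -0.0 z top -0.0472 xmax 0.075
0.075 613 y min/max/mid -0.0046 0.0041 -0.0002 z top -0.047 xmax 0.09
0.09 660 y min/max/mid -0.0046 0.0045 -0.0 z top -0.0469 xmax 0.105
0.105 3963 y min/max/mid -0.03 0.03 -0.0 z top -0.0525 xmax 0.1222
```

>>> arm_command(rows=[[[0,0,0],[0.7,0,0],1],[[0,0,0],[0.7,0,0],1],[[0,0,0],[0.7,0,0],1],[[0,0,0],[0.6,0,0],1],[[0,0,0],[0.4,0,0],1],[[0,0,0],[0,0,0],1],[[0,0,0],[0,0,0],1]])

```text
clock: 26.4
tool_pos: [0.553, 0.2146, 0.0324]
eef_rot: [0.0, 0.994, 0.107, -0.0]
wrist_force: [-0.3, 0.3, -1.0]
width: 0.024
```

Run:
```python
from rack import *
go((-.0255,.0325,.075),hy=-.0001)
p,d,c,Q=held('w13')
```

```text
target TCP [0.5563 0.2153 0.0325]
pos [0.553  0.2146 0.0324] yaw_y deg -77.75 tilt [-5.e-04 -2.e-04 -1.e+00] q [0.328 0.274 1.934 0.    0.934 1.685] w 0.024 F [-0.32  0.3  -1.02] t 26.4
 shift cm total [ 0.34  0.   -0.01] rows 1 each [ 0.342  0.002 -0.006]
 turn z -0.0001 rows 1 each -0.0001
 rotvec to exact [ 0.      0.0005 -0.0001]  shift after turn [ 0.34  0.   -0.01]
pts 6497
0.03 2896 y min/max/mid -0.03 0.03 -0.0 z top -0.0716 xmax 0.045
0.045 540 y min/max/mid -0.0045 0.0043 -0.0001 z top -0.047 xmax 0.06
0.06 566 y min/max/mid -0.0043 0.0042 -0.0 z top -0.047 xmax 0.075
0.075 2378 y min/max/mid -0.03 0.03 0.0 z top -0.0717 xmax 0.0865
0.105 116 y min/max/mid -0.003 0.0025 -0.0003 z top -0.0457 xmax 0.111
```

View pics/w13.png

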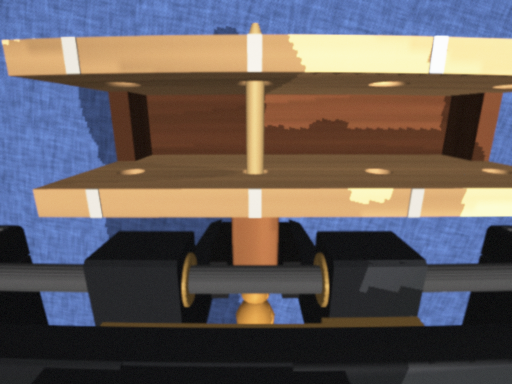

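Through both boards, with the tip visible at (255,26) behind the rear board. I'll seat the last few mm, then release.

>>> arm_command(rows=[[[0,0,0],[0.2,0,0],1],[[0,0,0],[0.17,0,0],1],[[0,0,0],[0,0,0],1],[[0,0,0],[0,0,0],1]])

```text
clock: 26.95
tool_pos: [0.5569, 0.2155, 0.0326]
eef_rot: [0.0, 0.994, 0.107, -0.0]
wrist_force: [-0.7, -0.0, -0.8]
width: 0.0239
```

>>> arm_command(rows=[[[0,0,0],[0,0,0],0],[[0,0,0],[0,0,0],0],[[0,0,0],[0,0,0],0],[[0,0,0],[0,0,-2],0],[[0,0,0],[0,0,-4],0],[[0,0,0],[-3,0,-5],0],[[0,0,0],[-3,0,-3],0],[[0,0,0],[0,0,0],0],[[0,0,0],[0,0,0],0]])

```text
clock: 28.08
tool_pos: [0.4987, 0.2029, 0.173]
eef_rot: [-0.0, 0.994, 0.107, 0.001]
wrist_force: [-0.3, 0.3, -1.1]
width: 0.0443
```

Run:
```python
from rack import *
plan((.49,0,.15))
p,d,c=cap('wrist','w14')
```

```text
pos [0.4987 0.2029 0.173 ] yaw_y deg -77.75 tilt [ 1.3e-03  4.0e-04 -1.0e+00] q [ 0.34   0.027  1.933 -0.     1.18   1.697] w 0.0443 F [-0.35  0.3  -1.14] t 28.07
 shift cm total [-5.16 19.64  2.29] rows 4 each [-1.29   4.911  0.574]
```

View pics/w14.png

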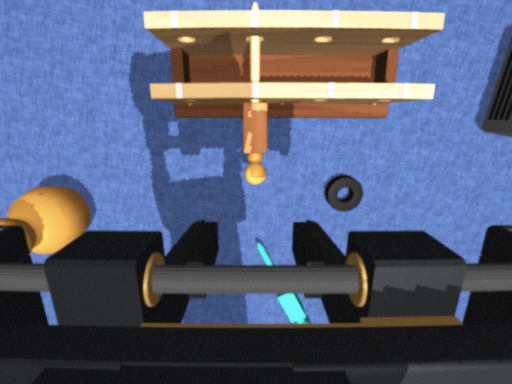

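Stick A sits in its hole: grip against the front board at (255,125), tip past the rear board at (255,8). Checking where the other two sticks are now.

Run:
```python
from stick import *
p,d,c,P,o=sticks('top','top6')
for k in o: print(k['box'],'L',k['L'].round(3),'yaw',k['yaw'].round(2),'tip',k['tip'].round(4),'rear',k['rear'].round(4))
plan((.395,-.21,.17),-107)
```

```text
[209, 134, 33, 36, 329] L 0.126 yaw 130.38 tip [0.5733 0.148 ] rear [0.6547 0.0522]
[183, 140, 49, 16, 250] L 0.153 yaw 101.86 tip [0.63  0.241] rear [0.6614 0.0913]
[330, 179, 18, 55, 283] L 0.169 yaw -16.9 tip [ 0.5437 -0.2597] rear [ 0.3821 -0.2106]
[359, 179, 20, 54, 292] L 0.166 yaw 12.97 tip [ 0.5436 -0.2989] rear [ 0.3822 -0.336 ]
[418, 247, 16, 33, 208] L 0.095 yaw 16.96 tip [ 0.3352 -0.4677] rear [ 0.2442 -0.4954]
[31, 252, 51, 52, 1395] L 0.143 yaw -55.26 tip [0.288  0.5657] rear [0.2065 0.6832]
pos [0.4981 0.2026 0.1714] yaw_y deg -77.76 tilt [-1.6e-03 -6.0e-04 -1.0e+00] q [ 0.34   0.03   1.933 -0.     1.18   1.697] w 0.0442 F [ 0.19  0.12 -1.2 ] t 28.18
 shift cm total [-18.83  38.14   0.18] rows 7 each [-2.689  5.448  0.026]
 turn z 0.5104 rows 3 each 0.1701
 rotvec to exact [0.0007 0.0016 0.5104]  shift after turn [ 2.2  42.47  0.14]
```

>>> arm_command(rows=[[[0,0,0],[-2.35,4.77,0],0],[[0,0,0],[-2.35,4.77,0],0],[[0,0,0],[-2.35,4.77,0],0],[[0,0,0],[-2.35,4.77,0],0],[[0,0,0],[-2.35,4.77,0],0],[[0,0,0],[-2.35,4.77,0],0],[[0,0,0],[-2.35,4.77,0],0],[[0,0,0],[-2.35,4.77,0],0],[[0,0,0.17],[0,0,0],0],[[0,0,0.17],[0,0,0],0],[[0,0,0.17],[0,0,0],0],[[0,0,0],[0,0,0],0],[[0,0,0],[0,0,0],0]])

```text
clock: 29.8
tool_pos: [0.3953, -0.2099, 0.1717]
eef_rot: [-0.0, 0.989, -0.146, -0.001]
wrist_force: [0.3, 0.2, -0.8]
width: 0.0439
```

Run:
```python
from stick import *
plan((.395,-.21,.17),-107)
p,d,c=cap('wrist','w15'); np.savez('w15.npz',p=p,d=d,**c)
cr=p[20:190,200:360]; cv2.imwrite('pics/w15c.png',cv2.resize(cr,None,fx=4,fy=4,interpolation=cv2.INTER_CUBIC)[:600,:,::-1])
```

```text
pos [ 0.3953 -0.2099  0.1717] yaw_y deg -106.81 tilt [-1.5e-03  9.0e-04 -1.0e+00] q [-0.544 -0.152  2.104 -0.     1.192  1.32 ] w 0.0439 F [ 0.26  0.15 -0.83] t 29.8
 shift cm total [-0.03  0.02  0.17] rows 1 each [-0.027  0.019  0.174]
 turn z 0.0033 rows 1 each 0.0033
 rotvec to exact [-0.0004  0.0017  0.0033]  shift after turn [-0.03  0.02  0.17]
```

View pics/w15.png

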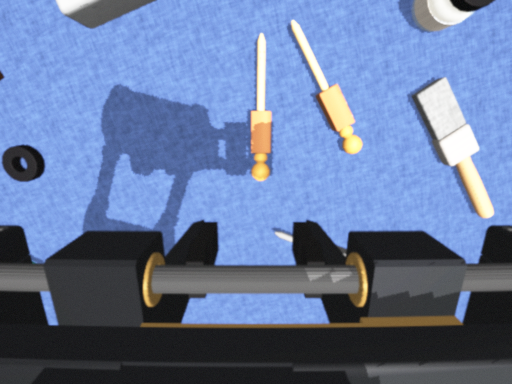

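View pics/w15c.png

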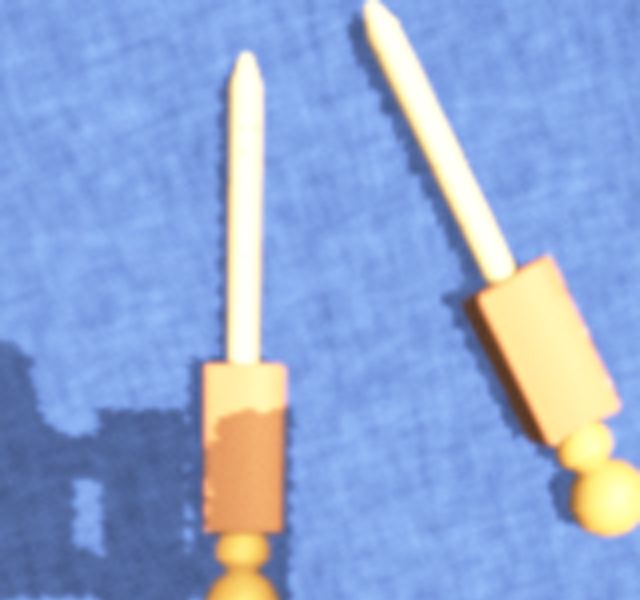

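Run:
```python
from h import *
z=np.load('w15.npz'); c={k:z[k] for k in('intrinsics','dist','rvec','tvec')}
f=lambda x,y:((x+.5)/4-.5+200,(y+.5)/4-.5+20)
def m(front,rear,tip):
    F,B=onz(c,[f(*front),f(*rear)],.024)[:,:2]; T=onz(c,[f(*tip)],.012)[0,:2]; M=(F+B)/2
    print('mid',M.round(4),'len',np.hypot(*(F-B)).round(4),'yaw',np.degrees(np.arctan2(*(F-B)[::-1])).round(2),'tip',T.round(4),np.hypot(*(T-M)).round(4),'yaw2',np.degrees(np.arctan2(*(T-M)[::-1])).round(2)); return M
M=m((246,363),(243,533),(247,54))
m((515,277),(584,424),(371,3))
plan((M[0],M[1],.02),-107)
```

```text
mid [ 0.4423 -0.2312] len 0.0499 yaw -17.58 tip [ 0.5479 -0.2636] 0.1104 yaw2 -17.07
mid [ 0.4435 -0.3251] len 0.0476 yaw 12.74 tip [ 0.5504 -0.3009] 0.1096 yaw2 12.77
pos [ 0.3954 -0.2099  0.172 ] yaw_y deg -106.84 tilt [-1.1e-03  6.0e-04 -1.0e+00] q [-0.544 -0.153  2.104 -0.     1.192  1.321] w 0.044 F [-0.44  0.64 -0.29] t 29.85
 shift cm total [ 5.12  0.68 15.19] rows 3 each [1.708 0.226 5.065]
 turn z 0.0029 rows 1 each 0.0029
 rotvec to exact [-0.0003  0.0012  0.0029]  shift after turn [ 5.11  0.66 15.2 ]
```

>>> arm_command(rows=[[[0,0,0.006],[1.7,0.2,4],0],[[0,0,0],[1.7,0.23,4],0],[[0,0,0],[1.7,0.23,4],0],[[0,0,0],[0,0,3],0],[[0,0,0],[0,0,0],0],[[0,0,0],[0,0,0],0]])

```text
clock: 30.6
tool_pos: [0.4429, -0.2317, 0.0235]
eef_rot: [0.0, 0.989, -0.15, 0.0]
wrist_force: [-0.3, 0.9, 0.7]
width: 0.044
```

Run:
```python
from h import *
plan((.4423,-.2312,-.030),-107.2)
```

```text
pos [ 0.4429 -0.2317  0.0235] yaw_y deg -107.27 tilt [ 8.e-04 -5.e-04 -1.e+00] q [-0.532  0.124  2.138 -0.     0.879  1.34 ] w 0.044 F [-0.34  0.93  0.66] t 30.6
 shift cm total [-0.07 -0.03  5.35] rows 1 each [-0.073 -0.028  5.348]
 turn z -0.0012 rows 1 each -0.0012
 rotvec to exact [ 0.0002 -0.001  -0.0012]  shift after turn [-0.07 -0.03  5.35]
```

>>> arm_command(rows=[[[0,0,0],[-0.03,0,1.8],0],[[0,0,0],[0,0,1.8],0],[[0,0,0],[0,0,1.1],0],[[0,0,0],[0,0,0.5],0],[[0,0,0],[0,0,0],0],[[0,0,0],[0,0,0],0]])

```text
clock: 31.35
tool_pos: [0.4426, -0.2317, -0.0287]
eef_rot: [0.0, 0.989, -0.151, 0.001]
wrist_force: [0.1, 0.8, 0.1]
width: 0.044
```

Run:
```python
from h import *
plan((.4423,-.2312,-.030),-107.2)
```

```text
pos [ 0.4426 -0.2317 -0.0287] yaw_y deg -107.31 tilt [ 1.1e-03 -7.0e-04 -1.0e+00] q [-0.532  0.207  2.164 -0.     0.769  1.341] w 0.044 F [0.15 0.79 0.07] t 31.35
 shift cm total [-0.04 -0.04  0.13] rows 1 each [-0.039 -0.038  0.128]
 turn z -0.002 rows 1 each -0.002
 rotvec to exact [ 0.0003 -0.0012 -0.002 ]  shift after turn [-0.04 -0.04  0.13]
```

>>> arm_command(rows=[[[0,0,0],[0,0,0],1],[[0,0,0],[0,0,0],1],[[0,0,0],[0,0,0],1],[[0,0,0],[0,0,0],1],[[0,0,0],[0,0,-1],1],[[0,0,0],[0,0,-3],1],[[0,0,0],[0,0,-5],1],[[0,0,0],[0,0,-4],1],[[0,0,0],[0,0,0],1],[[0,0,0],[0,0,0],1]], grip_force=30)

```text
clock: 32.6
tool_pos: [0.4413, -0.2309, 0.1]
eef_rot: [-0.0, 0.989, -0.151, -0.0]
wrist_force: [-0.7, -0.6, -0.9]
width: 0.0238
```

Run:
```python
from rack import *
held('w16')
go((-.145,-.0325,.14))
```

```text
pts 2909
0.03 478 y min/max/mid -0.0052 0.0034 -0.0009 z top -0.0459 xmax 0.045
0.045 504 y min/max/mid -0.005 0.0033 -0.0009 z top -0.0459 xmax 0.0598
0.06 567 y min/max/mid -0.0054 0.0037 -0.0008 z top -0.046 xmax 0.075
0.075 631 y min/max/mid -0.0053 0.0036 -0.0008 z top -0.0459 xmax 0.09
0.09 629 y min/max/mid -0.0052 0.0036 -0.0008 z top -0.0459 xmax 0.105
0.105 100 y min/max/mid -0.004 0.002 -0.001 z top -0.0443 xmax 0.11
target TCP [0.4534 0.126  0.0975]
pos [ 0.4407 -0.2306  0.0992] yaw_y deg -107.32 tilt [-0.0023  0.0013 -1.    ] q [-0.532  0.023  2.084 -0.     1.038  1.341] w 0.0238 F [-0.21  0.47 -0.14] t 32.65
 shift cm total [ -9.4  -34.42   0.21] rows 6 each [-1.566 -5.737  0.035]
 turn z -0.516 rows 3 each -0.172
 rotvec to exact [-0.0012  0.0024 -0.516 ]  shift after turn [  8.81 -34.58   0.17]
```

View pics/w16.png

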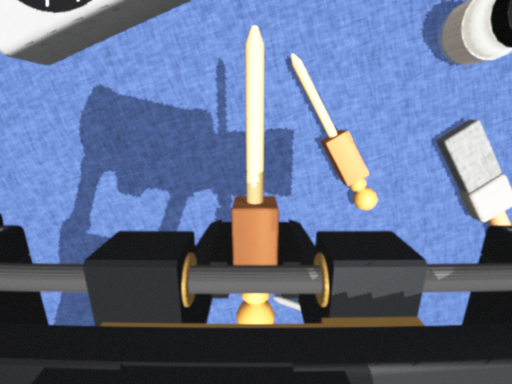

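Stick B is held straight (width 23.8 mm, tip at x=110 mm). Moving it to the hole at −32.5.

>>> arm_command(rows=[[[0,0,-0.13],[0,0,0],1],[[0,0,-0.13],[0,0,0],1],[[0,0,-0.13],[0,0,0],1],[[0,0,-0.126],[0,0,0],1],[[0,0,0],[1.1,-4.32,0],1],[[0,0,0],[1.1,-4.32,0],1],[[0,0,0],[1.1,-4.32,0],1],[[0,0,0],[1.1,-4.32,0],1],[[0,0,0],[1.1,-4.32,0],1],[[0,0,0],[1.1,-4.32,0],1],[[0,0,0],[1.1,-4.32,0],1],[[0,0,0],[1.1,-4.32,0],1],[[0,0,0],[0,0,3],1],[[0,0,0],[0,0,3],1],[[0,0,0],[0,0,0.6],1],[[0,0,0],[0,0,0],1],[[0,0,0],[0,0,0],1],[[0,0,0],[0,0,0],1]])

```text
clock: 34.9
tool_pos: [0.4558, 0.1252, 0.0358]
eef_rot: [-0.0, 0.994, 0.106, 0.001]
wrist_force: [-0.0, 0.5, -0.8]
width: 0.0237
```

Run:
```python
from rack import *
held('w17')
go((-.13,-.0325,.075),hx=0,hy=-.0003,hz=-.0414)
```

```text
pts 2921
0.03 481 y min/max/mid -0.0047 0.0039 -0.0004 z top -0.046 xmax 0.0449
0.045 508 y min/max/mid -0.0045 0.0038 -0.0003 z top -0.046 xmax 0.0599
0.06 566 y min/max/mid -0.0048 0.0042 -0.0003 z top -0.0459 xmax 0.075
0.075 632 y min/max/mid -0.0047 0.0042 -0.0003 z top -0.0459 xmax 0.09
0.09 631 y min/max/mid -0.0046 0.0041 -0.0002 z top -0.0459 xmax 0.105
0.105 103 y min/max/mid -0.0035 0.0026 -0.0005 z top -0.0444 xmax 0.1101
target TCP [0.469  0.1297 0.0336]
pos [0.4556 0.1252 0.0356] yaw_y deg -77.77 tilt [ 2.e-03  5.e-04 -1.e+00] q [0.215 0.055 2.186 0.    0.898 1.573] w 0.0236 F [-0.29 -0.01 -0.97] t 34.95
 shift cm total [ 1.41 -0.16  0.21] rows 1 each [ 1.406 -0.156  0.207]
 turn z -0.0003 rows 1 each -0.0003
 rotvec to exact [-0.     -0.002  -0.0003]  shift after turn [ 1.41 -0.16  0.2 ]
```

View pics/w17.png

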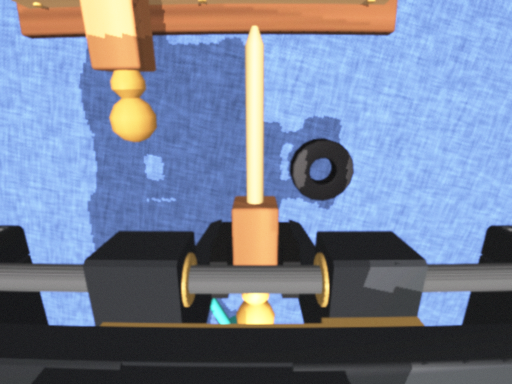

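>>> arm_command(rows=[[[0,0,0],[0.5,-0.15,0.15],1],[[0,0,0],[0.5,0,0],1],[[0,0,0],[0.4,0,0],1],[[0,0,0],[0,0,0],1],[[0,0,0],[0,0,0],1],[[0,0,0],[0,0,0],1]])

```text
clock: 35.7
tool_pos: [0.4678, 0.1295, 0.033]
eef_rot: [0.0, 0.994, 0.107, -0.0]
wrist_force: [0.1, -0.0, -1.5]
width: 0.0239
```

Run:
```python
from rack import *
go((-.10,-.0325,.075),hx=0,hy=-.0003,hz=-.0414)
```

```text
target TCP [0.4983 0.136  0.0336]
pos [0.4678 0.1295 0.033 ] yaw_y deg -77.75 tilt [-4.e-04 -1.e-04 -1.e+00] q [0.219 0.085 2.16  0.    0.897 1.576] w 0.0239 F [ 0.15 -0.02 -1.49] t 35.7
 shift cm total [ 3.13  0.01 -0.06] rows 1 each [ 3.125  0.01  -0.062]
 turn z -0.0 rows 1 each -0.0
 rotvec to exact [-0.      0.0004 -0.    ]  shift after turn [ 3.13  0.01 -0.06]
```

>>> arm_command(rows=[[[0,0,0],[0.4,0,-0.05],1],[[0,0,0],[0.5,0,0],1],[[0,0,0],[0.5,0,0],1],[[0,0,0],[0.6,0,0],1],[[0,0,0],[0.6,0,0],1],[[0,0,0],[0.5,0,0],1],[[0,0,0],[0,0,0],1],[[0,0,0],[0,0,0],1]])

```text
clock: 36.7
tool_pos: [0.4981, 0.1361, 0.0335]
eef_rot: [0.0, 0.994, 0.107, -0.0]
wrist_force: [0.1, -0.1, -0.5]
width: 0.0239
```

Run:
```python
from rack import *
held('w18')
go((-.10,-.0325,.075),hx=0,hy=-.0003,hz=-.0414)
```

```text
pts 7175
0.03 476 y min/max/mid -0.0046 0.0039 -0.0004 z top -0.0459 xmax 0.0449
0.045 510 y min/max/mid -0.0045 0.0038 -0.0003 z top -0.046 xmax 0.0599
0.06 559 y min/max/mid -0.0048 0.0043 -0.0003 z top -0.046 xmax 0.075
0.075 632 y min/max/mid -0.0047 0.0042 -0.0003 z top -0.0459 xmax 0.0899
0.09 4987 y min/max/mid -0.03 0.03 0.0 z top -0.0719 xmax 0.1047
0.105 11 y min/max/mid -0.0299 0.0276 -0.0012 z top -0.075 xmax 0.1079
target TCP [0.4983 0.136  0.0336]
pos [0.498  0.1361 0.0335] yaw_y deg -77.75 tilt [-5.e-04 -1.e-04 -1.e+00] q [0.218 0.14  2.097 0.    0.905 1.575] w 0.0238 F [ 0.27  0.34 -0.36] t 36.75
 shift cm total [ 0.03  0.01 -0.01] rows 1 each [ 0.031  0.01  -0.013]
 turn z -0.0 rows 1 each -0.0
 rotvec to exact [-0.      0.0005 -0.    ]  shift after turn [ 0.03  0.01 -0.01]
```

View pics/w18.png

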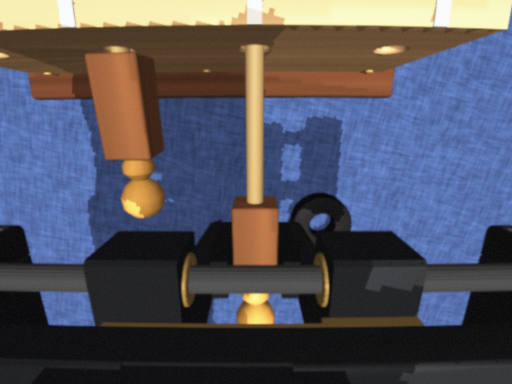

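Entered the hole at (255,47). Threading on.

>>> arm_command(rows=[[[0,0,0],[0.8,0,0],1],[[0,0,0],[0.8,0,0],1],[[0,0,0],[0.8,0,0],1],[[0,0,0],[0.8,0,0],1],[[0,0,0],[0.8,0,0],1],[[0,0,0],[0,0,0],1],[[0,0,0],[0,0,0],1]])

```text
clock: 37.62
tool_pos: [0.5371, 0.1445, 0.0334]
eef_rot: [0.0, 0.994, 0.107, -0.0]
wrist_force: [-0.2, -0.5, -0.3]
width: 0.0236
```

>>> arm_command(rows=[[[0,0,0],[0.7,0,0],1],[[0,0,0],[0.7,0,0],1],[[0,0,0],[0.7,0,0],1],[[0,0,0],[0.6,0,0],1],[[0,0,0],[0.4,0,0],1],[[0,0,0],[0,0,0],1],[[0,0,0],[0,0,0],1]])

```text
clock: 38.5
tool_pos: [0.5674, 0.1511, 0.0335]
eef_rot: [0.0, 0.994, 0.107, -0.0]
wrist_force: [-0.0, -0.2, -0.9]
width: 0.0242
```

Run:
```python
from rack import *
held('w19')
go((-.025,-.0325,.075),hx=0,hy=-.0003,hz=-.0414)
```

```text
pts 6465
0.03 2974 y min/max/mid -0.03 0.03 0.0 z top -0.0718 xmax 0.045
0.045 507 y min/max/mid -0.0045 0.0039 -0.0003 z top -0.0459 xmax 0.0599
0.06 561 y min/max/mid -0.0048 0.0043 -0.0002 z top -0.046 xmax 0.075
0.075 2303 y min/max/mid -0.03 0.03 0.0 z top -0.071 xmax 0.0898
0.09 27 y min/max/mid -0.0274 0.0277 0.0002 z top -0.075 xmax 0.0967
0.105 93 y min/max/mid -0.003 0.0022 -0.0004 z top -0.0442 xmax 0.1097
target TCP [0.5716 0.1519 0.0336]
pos [0.5674 0.1511 0.0335] yaw_y deg -77.75 tilt [-4.e-04 -1.e-04 -1.e+00] q [ 0.218  0.262  1.946 -0.     0.933  1.575] w 0.0239 F [ 0.01  0.11 -1.12] t 38.55
 shift cm total [ 0.43  0.01 -0.01] rows 1 each [ 0.432  0.01  -0.011]
 turn z 0.0 rows 1 each 0.0
 rotvec to exact [0.     0.0004 0.    ]  shift after turn [ 0.43  0.01 -0.01]
```

View pics/w19.png

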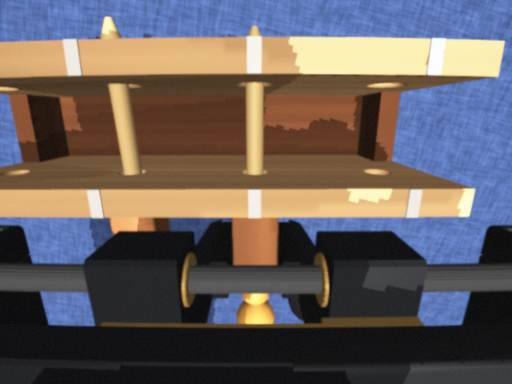

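>>> arm_command(rows=[[[0,0,0],[0.25,0,0],1],[[0,0,0],[0.2,0,0],1],[[0,0,0],[0,0,0],1],[[0,0,0],[0,0,0],1]])

```text
clock: 39.05
tool_pos: [0.5717, 0.1521, 0.0335]
eef_rot: [0.0, 0.994, 0.107, -0.0]
wrist_force: [-2.0, -0.6, 0.0]
width: 0.0237
```

>>> arm_command(rows=[[[0,0,0],[0,0,0],0],[[0,0,0],[0,0,0],0],[[0,0,0],[0,0,0],0],[[0,0,0],[0,0,-2],0],[[0,0,0],[0,0,-4],0],[[0,0,0],[-3,0,-5],0],[[0,0,0],[-3,0,-3],0],[[0,0,0],[0,0,0],0],[[0,0,0],[0,0,0],0]])

```text
clock: 40.17
tool_pos: [0.5139, 0.1395, 0.174]
eef_rot: [-0.0, 0.994, 0.107, 0.001]
wrist_force: [-0.2, -0.5, -0.0]
width: 0.0443
```

Run:
```python
from stick import *
p,d,c=cap('wrist','w20')
p,d,c,P,o=sticks('top','top7')
for k in o: print(k['box'],'L',k['L'].round(3),'yaw',k['yaw'].round(2),'tip',k['tip'].round(4),'rear',k['rear'].round(4))
plan((.395,-.336,.17),-77.25)
```

```text
[233, 134, 9, 29, 97] L 0.096 yaw 12.13 tip [0.692 0.084] rear [0.5984 0.0639]
[359, 179, 20, 54, 292] L 0.165 yaw 12.99 tip [ 0.5434 -0.2988] rear [ 0.3823 -0.336 ]
[418, 247, 16, 33, 208] L 0.095 yaw 16.83 tip [ 0.3353 -0.4677] rear [ 0.2441 -0.4953]
[31, 252, 51, 52, 1399] L 0.143 yaw -54.81 tip [0.2884 0.5659] rear [0.2059 0.683 ]
pos [0.5133 0.1393 0.1725] yaw_y deg -77.75 tilt [-1.7e-03 -4.0e-04 -1.0e+00] q [ 0.218  0.017  1.944 -0.     1.182  1.575] w 0.0444 F [-0.4  -0.67 -0.44] t 40.27
 shift cm total [-21.64  43.94   0.28] rows 8 each [-2.705  5.493  0.035]
 turn z -0.0088 rows 1 each -0.0088
 rotvec to exact [ 0.      0.0017 -0.0088]  shift after turn [-22.03  43.75   0.25]
```

View pics/w20.png

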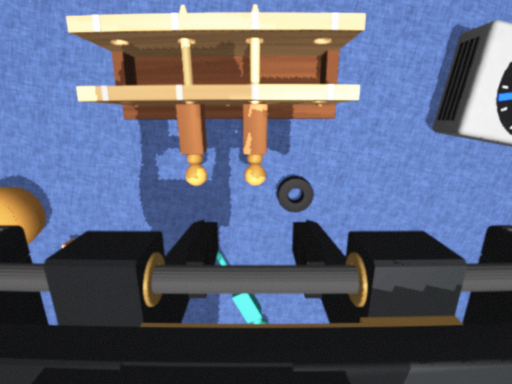

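A and B are both in, with tips at (182,9) and (255,8). Stick C hasn't moved. Going to it.

>>> arm_command(rows=[[[0,0,0],[-2.4,4.88,0],0],[[0,0,0],[-2.4,4.88,0],0],[[0,0,0],[-2.4,4.88,0],0],[[0,0,0],[-2.4,4.88,0],0],[[0,0,0],[-2.4,4.88,0],0],[[0,0,0],[-2.4,4.88,0],0],[[0,0,0],[-2.4,4.88,0],0],[[0,0,0],[-2.4,4.88,0],0],[[0,0,-0.009],[-2.4,4.88,0],0],[[0,0,0],[0,0,0],0],[[0,0,0],[0,0,0],0]])

```text
clock: 41.65
tool_pos: [0.3952, -0.3351, 0.1721]
eef_rot: [-0.001, 0.994, 0.111, -0.001]
wrist_force: [-1.1, 0.4, -1.0]
width: 0.0438
```

Run:
```python
from stick import *
plan((.395,-.336,.17),-77.25)
p,d,c=cap('wrist','w21'); np.savez('w21.npz',p=p,d=d,**c)
cr=p[20:190,180:340]; cv2.imwrite('pics/w21c.png',cv2.resize(cr,None,fx=4,fy=4,interpolation=cv2.INTER_CUBIC)[:600,:,::-1])
```

```text
pos [ 0.3952 -0.3351  0.1721] yaw_y deg -77.29 tilt [-0.0019  0.0026 -1.    ] q [-7.520e-01 -8.000e-03  1.970e+00  1.000e-03  1.182e+00  5.970e-01] w 0.0438 F [-1.07  0.42 -1.04] t 41.65
 shift cm total [-0.04  0.09  0.21] rows 1 each [-0.04   0.089  0.208]
 turn z -0.0008 rows 1 each -0.0008
 rotvec to exact [-0.0029  0.0013 -0.0008]  shift after turn [-0.04  0.09  0.21]
```

View pics/w21.png

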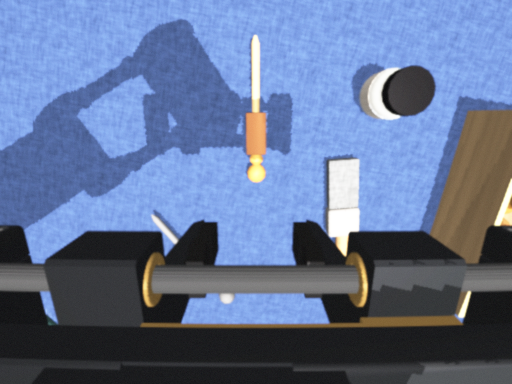

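View pics/w21c.png

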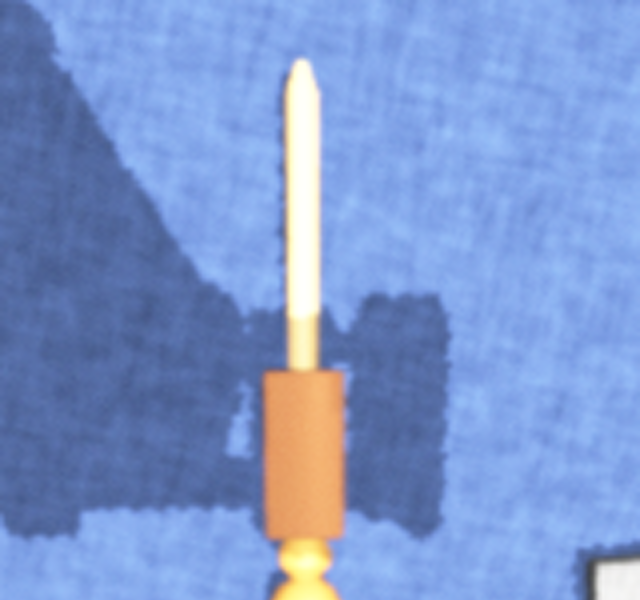

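Run:
```python
from h import *
z=np.load('w21.npz'); c={k:z[k] for k in('intrinsics','dist','rvec','tvec')}
f=lambda x,y:((x+.5)/4-.5+180,(y+.5)/4-.5+20)
def m(front,rear,tip):
    F,B=onz(c,[f(*front),f(*rear)],.024)[:,:2]; T=onz(c,[f(*tip)],.012)[0,:2]; M=(F+B)/2
    print('mid',M.round(4),'len',np.hypot(*(F-B)).round(4),'yaw',np.degrees(np.arctan2(*(F-B)[::-1])).round(2),'tip',T.round(4),np.hypot(*(T-M)).round(4),'yaw2',np.degrees(np.arctan2(*(T-M)[::-1])).round(2)); return M
M=m((304,371),(304,540),(302.5,60))
plan((M[0],M[1],.02),-77.1)
```

```text
mid [ 0.4431 -0.3251] len 0.0498 yaw 12.69 tip [ 0.5515 -0.3003] 0.1112 yaw2 12.91
pos [ 0.3955 -0.3346  0.1724] yaw_y deg -77.22 tilt [-0.0015  0.0021 -1.    ] q [-7.510e-01 -9.000e-03  1.971e+00  1.000e-03  1.182e+00  5.970e-01] w 0.0439 F [-0.16  0.17  0.09] t 41.7
 shift cm total [ 4.87  0.17 15.23] rows 3 each [1.622 0.057 5.078]
 turn z -0.0021 rows 1 each -0.0021
 rotvec to exact [-0.0024  0.001  -0.0021]  shift after turn [ 4.85  0.15 15.24]
```

>>> arm_command(rows=[[[0,0,0],[1.62,0.05,4],0],[[0,0,0],[1.62,0.05,4],0],[[0,0,0],[1.62,0.05,4],0],[[0,0,0],[0,0,3],0],[[0,0,0],[0,0,0],0],[[0,0,0],[0,0,0],0]])

```text
clock: 42.45
tool_pos: [0.4442, -0.3259, 0.0246]
eef_rot: [0.0, 0.994, 0.112, 0.0]
wrist_force: [-0.9, -0.1, -1.4]
width: 0.0442
```

Run:
```python
from h import *
plan((.4431,-.3251,-.030),-77.2)
```

```text
pos [ 0.4442 -0.3259  0.0246] yaw_y deg -77.16 tilt [ 8.e-04 -5.e-04 -1.e+00] q [-0.678  0.212  2.031  0.     0.898  0.668] w 0.0442 F [-0.89 -0.1  -1.37] t 42.45
 shift cm total [-0.09 -0.1   5.46] rows 1 each [-0.09  -0.105  5.456]
 turn z 0.0007 rows 1 each 0.0007
 rotvec to exact [ 0.0007 -0.0007  0.0007]  shift after turn [-0.09 -0.1   5.46]
```

>>> arm_command(rows=[[[0,0,0],[-0.05,-0.06,1.8],0],[[0,0,0],[0,0,1.8],0],[[0,0,0],[0,0,1.2],0],[[0,0,0],[0,0,0.5],0],[[0,0,0],[0,0,0],0],[[0,0,0],[0,0,0],0]])

```text
clock: 43.2
tool_pos: [0.4431, -0.3262, -0.029]
eef_rot: [0.0, 0.994, 0.111, 0.0]
wrist_force: [1.0, 0.9, 0.1]
width: 0.0441
```

>>> arm_command(rows=[[[0,0,0],[0,0,0],1],[[0,0,0],[0,0,0],1],[[0,0,0],[0,0,0],1],[[0,0,0],[0,0,0],1],[[0,0,0],[0,0,-1],1],[[0,0,0],[0,0,-3],1],[[0,0,0],[0,0,-5],1],[[0,0,0],[0,0,-4],1],[[0,0,0],[0,0,0],1],[[0,0,0],[0,0,0],1]], grip_force=30)

```text
clock: 44.45
tool_pos: [0.4422, -0.3255, 0.1002]
eef_rot: [-0.0, 0.994, 0.111, -0.0]
wrist_force: [-0.1, -0.2, -2.0]
width: 0.0239
```

Run:
```python
from rack import *
held('w22')
go((-.145,-.0975,.14))
```

```text
pts 2923
0.03 473 y min/max/mid -0.0046 0.0044 -0.0001 z top -0.0457 xmax 0.0449
0.045 535 y min/max/mid -0.0045 0.0044 -0.0001 z top -0.0457 xmax 0.0599
0.06 561 y min/max/mid -0.0044 0.0043 -0.0001 z top -0.0458 xmax 0.075
0.075 600 y min/max/mid -0.0042 0.0042 -0.0 z top -0.0458 xmax 0.09
0.09 641 y min/max/mid -0.0046 0.0046 0.0 z top -0.0457 xmax 0.105
0.105 113 y min/max/mid -0.003 0.0031 0.0001 z top -0.0443 xmax 0.1103
target TCP [0.4672 0.0625 0.0975]
pos [ 0.4416 -0.325   0.0993] yaw_y deg -77.24 tilt [-0.002   0.0016 -1.    ] q [-0.68   0.118  1.981 -0.     1.045  0.668] w 0.0237 F [ 0.3   0.74 -0.54] t 44.5
 shift cm total [ 11.06 -37.22   0.23] rows 7 each [ 1.58  -5.318  0.033]
 turn z 0.009 rows 1 each 0.009
 rotvec to exact [-0.002   0.0016  0.009 ]  shift after turn [ 10.73 -37.32   0.18]
```

View pics/w22.png

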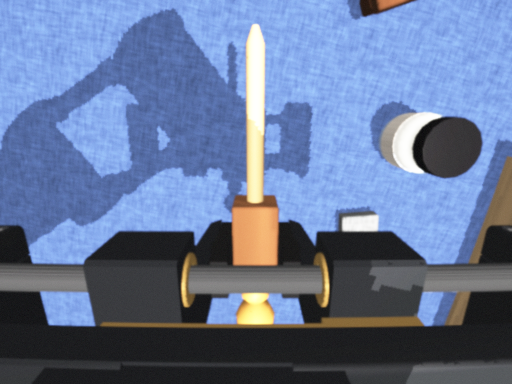

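Stick C is held straight (width 23.7 mm). Moving it to the hole at −97.5.

>>> arm_command(rows=[[[0,0,0.009],[0,0,0],1],[[0,0,0],[1.19,-4.15,0],1],[[0,0,0],[1.19,-4.15,0],1],[[0,0,0],[1.19,-4.15,0],1],[[0,0,0],[1.19,-4.15,0],1],[[0,0,0],[1.19,-4.15,0],1],[[0,0,0],[1.19,-4.15,0],1],[[0,0,0],[1.19,-4.15,0],1],[[0,0,0],[1.19,-4.15,0],1],[[0,0,0],[1.19,-4.15,0],1],[[0,0,0],[0,0,3],1],[[0,0,0],[0,0,3],1],[[0,0,0],[0,0,0.6],1],[[0,0,0],[0,0,0],1],[[0,0,0],[0,0,0],1],[[0,0,0],[0,0,0],1]])

```text
clock: 46.5
tool_pos: [0.4692, 0.0617, 0.0358]
eef_rot: [0.0, 0.994, 0.106, 0.001]
wrist_force: [0.3, 0.1, 0.8]
width: 0.0237
```

Run:
```python
from rack import *
held('w23')
go((-.13,-.0975,.075),hx=0,hy=-.0001,hz=-.0412)
```

```text
pts 2927
0.03 477 y min/max/mid -0.0046 0.0044 -0.0001 z top -0.0458 xmax 0.0449
0.045 532 y min/max/mid -0.0045 0.0044 -0.0001 z top -0.0458 xmax 0.0599
0.06 562 y min/max/mid -0.0044 0.0043 -0.0001 z top -0.0459 xmax 0.075
0.075 600 y min/max/mid -0.0042 0.0041 -0.0 z top -0.0458 xmax 0.09
0.09 639 y min/max/mid -0.0046 0.0046 0.0 z top -0.0458 xmax 0.105
0.105 117 y min/max/mid -0.003 0.0035 0.0002 z top -0.0445 xmax 0.1104
target TCP [0.4828 0.0663 0.0338]
pos [0.4691 0.0618 0.0356] yaw_y deg -77.77 tilt [ 2.e-03  1.e-04 -1.e+00] q [ 0.078  0.057  2.185 -0.     0.898  1.436] w 0.0238 F [-0.03 -0.96 -0.55] t 46.55
 shift cm total [ 1.44 -0.16  0.19] rows 1 each [ 1.437 -0.156  0.187]
 turn z -0.0004 rows 1 each -0.0004
 rotvec to exact [ 0.0003 -0.002  -0.0004]  shift after turn [ 1.44 -0.16  0.18]
```

>>> arm_command(rows=[[[0,0,0],[0.5,-0.16,0.12],1],[[0,0,0],[0.5,0,0],1],[[0,0,0],[0.4,0,0],1],[[0,0,0],[0,0,0],1],[[0,0,0],[0,0,0],1],[[0,0,0],[0,0,0],1]])

```text
clock: 47.3
tool_pos: [0.4812, 0.0664, 0.0333]
eef_rot: [0.0, 0.994, 0.107, -0.0]
wrist_force: [0.6, -0.6, -0.5]
width: 0.0239
```

Run:
```python
from rack import *
go((-.10,-.0975,.075),hx=0,hy=-.0001,hz=-.0413)
```

```text
target TCP [0.5121 0.0727 0.0337]
pos [0.4812 0.0664 0.0333] yaw_y deg -77.75 tilt [-3.e-04 -0.e+00 -1.e+00] q [ 0.086  0.085  2.159 -0.     0.898  1.443] w 0.0239 F [ 0.58 -0.62 -0.54] t 47.3
 shift cm total [ 3.15  0.03 -0.04] rows 1 each [ 3.152  0.035 -0.04 ]
 turn z 0.0 rows 1 each 0.0
 rotvec to exact [-0.      0.0003  0.    ]  shift after turn [ 3.15  0.03 -0.04]
```

>>> arm_command(rows=[[[0,0,0],[0.4,0.02,-0.03],1],[[0,0,0],[0.5,0,0],1],[[0,0,0],[0.5,0,0],1],[[0,0,0],[0.6,0,0],1],[[0,0,0],[0.6,0,0],1],[[0,0,0],[0.5,0,0],1],[[0,0,0],[0,0,0],1],[[0,0,0],[0,0,0],1]])

```text
clock: 48.3
tool_pos: [0.5115, 0.0727, 0.0336]
eef_rot: [0.0, 0.994, 0.107, -0.0]
wrist_force: [-0.4, -0.3, 0.0]
width: 0.0236
```

Run:
```python
from rack import *
held('w24')
go((-.10,-.0975,.075),hx=0,hy=-.0001,hz=-.0413)
```

```text
pts 6891
0.03 475 y min/max/mid -0.0046 0.0044 -0.0001 z top -0.0458 xmax 0.045
0.045 535 y min/max/mid -0.0045 0.0044 -0.0001 z top -0.0458 xmax 0.0599
0.06 563 y min/max/mid -0.0044 0.0043 -0.0001 z top -0.0458 xmax 0.075
0.075 602 y min/max/mid -0.0042 0.0042 -0.0 z top -0.0458 xmax 0.09
0.09 4688 y min/max/mid -0.03 0.0253 -0.0023 z top -0.072 xmax 0.1047
0.105 28 y min/max/mid -0.03 0.0234 -0.0033 z top -0.0749 xmax 0.1085
target TCP [0.5121 0.0727 0.0337]
pos [0.5115 0.0727 0.0336] yaw_y deg -77.75 tilt [-4.e-04 -1.e-04 -1.e+00] q [ 0.093  0.141  2.096 -0.     0.906  1.45 ] w 0.0239 F [ 0.09 -0.77 -0.1 ] t 48.35
 shift cm total [ 0.06  0.02 -0.01] rows 1 each [ 0.058  0.016 -0.011]
 turn z 0.0001 rows 1 each 0.0001
 rotvec to exact [-0.      0.0004  0.0001]  shift after turn [ 0.06  0.02 -0.01]
```

View pics/w24.png

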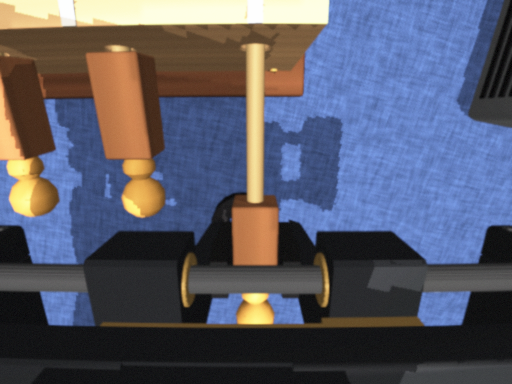

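In the hole at (255,47). Continuing.

>>> arm_command(rows=[[[0,0,0],[0.8,0,0],1],[[0,0,0],[0.8,0,0],1],[[0,0,0],[0.8,0,0],1],[[0,0,0],[0.8,0,0],1],[[0,0,0],[0.8,0,0],1],[[0,0,0],[0,0,0],1],[[0,0,0],[0,0,0],1]])

```text
clock: 49.22
tool_pos: [0.5506, 0.0812, 0.0335]
eef_rot: [0.0, 0.994, 0.107, -0.0]
wrist_force: [-0.8, 0.2, -0.5]
width: 0.0236
```

>>> arm_command(rows=[[[0,0,0],[0.7,0,0],1],[[0,0,0],[0.7,0,0],1],[[0,0,0],[0.7,0,0],1],[[0,0,0],[0.6,0,0],1],[[0,0,0],[0.4,0,0],1],[[0,0,0],[0,0,0],1],[[0,0,0],[0,0,0],1]])

```text
clock: 50.1
tool_pos: [0.5809, 0.0878, 0.0336]
eef_rot: [0.0, 0.994, 0.107, -0.0]
wrist_force: [0.3, 0.7, 0.0]
width: 0.0235
```

Run:
```python
from rack import *
held('w25')
go((-.025,-.0975,.075),hx=0,hy=-.0001,hz=-.0413)
```

```text
pts 6115
0.03 2693 y min/max/mid -0.03 0.025 -0.0025 z top -0.0717 xmax 0.045
0.045 535 y min/max/mid -0.0045 0.0044 -0.0001 z top -0.0458 xmax 0.0599
0.06 562 y min/max/mid -0.0044 0.0043 -0.0001 z top -0.0458 xmax 0.075
0.075 2186 y min/max/mid -0.03 0.0251 -0.0024 z top -0.0717 xmax 0.0898
0.09 34 y min/max/mid -0.0261 0.0231 -0.0015 z top -0.0749 xmax 0.097
0.105 105 y min/max/mid -0.0026 0.0031 0.0003 z top -0.0442 xmax 0.1104
target TCP [0.5854 0.0886 0.0337]
pos [0.5808 0.0878 0.0336] yaw_y deg -77.75 tilt [-4.e-04 -0.e+00 -1.e+00] q [ 0.108  0.263  1.946 -0.     0.933  1.465] w 0.0237 F [-0.26  0.16  0.04] t 50.15
 shift cm total [ 0.46  0.01 -0.01] rows 1 each [ 0.461  0.015 -0.01 ]
 turn z 0.0 rows 1 each 0.0
 rotvec to exact [-0.      0.0004  0.    ]  shift after turn [ 0.46  0.01 -0.01]
```

View pics/w25.png

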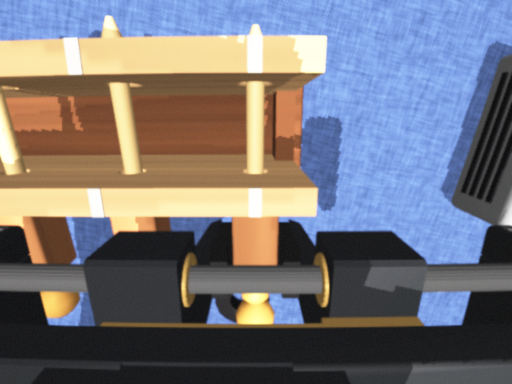

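>>> arm_command(rows=[[[0,0,0],[0.25,0,0],1],[[0,0,0],[0.23,0,0],1],[[0,0,0],[0,0,0],1],[[0,0,0],[0,0,0],1]])

```text
clock: 50.65
tool_pos: [0.585, 0.0887, 0.0334]
eef_rot: [0.0, 0.994, 0.107, -0.001]
wrist_force: [-3.6, -0.7, 2.0]
width: 0.0238
```

>>> arm_command(rows=[[[0,0,0],[0,0,0],0],[[0,0,0],[0,0,0],0],[[0,0,0],[0,0,0],0],[[0,0,0],[0,0,-2],0],[[0,0,0],[0,0,-4],0],[[0,0,0],[-3,0,-5],0],[[0,0,0],[-3,0,-5],0],[[0,0,0],[0,0,0],0],[[0,0,0],[0,0,0],0]])

```text
clock: 51.78
tool_pos: [0.5276, 0.0762, 0.1948]
eef_rot: [-0.0, 0.994, 0.107, 0.001]
wrist_force: [0.1, -0.4, 0.4]
width: 0.0442
```

Run:
```python
from rack import *
p,d,c=cap('wrist','w26'); P=cloud(c,d); Q=(P-O)@RR
hsv=cv2.cvtColor(p,cv2.COLOR_RGB2HSV)
for y in (.0325,-.0325,-.0975):
    k=(np.abs(Q[...,1]-y)<.02)&(Q[...,2]>.05)&(Q[...,2]<.1)
    t=k&(Q[...,0]>.067)&(Q[...,0]<.1)
    g=k&(Q[...,0]<-.002)&(Q[...,0]>-.055)
    f=lambda m:(m.sum(),Q[m].min(0).round(4),Q[m].max(0).round(4)) if m.any() else 0
    print(y,'tip',f(t),'grip',f(g))
cap('top','top8'); cap('scene','scene8')
plan((.62,-.2,.2),18.6)
```

```text
0.0325 tip (np.int64(46), array([0.0757, 0.0278, 0.0794]), array([0.0829, 0.0348, 0.0849])) grip (np.int64(1386), array([-0.055 ,  0.0197,  0.0574]), array([-0.0026,  0.0454,  0.0858]))
-0.0325 tip (np.int64(46), array([ 0.0757, -0.0367,  0.0801]), array([ 0.083 , -0.0297,  0.0845])) grip (np.int64(1185), array([-0.055 , -0.0457,  0.0578]), array([-0.0021, -0.0212,  0.0852]))
-0.0975 tip (np.int64(47), array([ 0.0758, -0.101 ,  0.0799]), array([ 0.0831, -0.0932,  0.0859])) grip (np.int64(1063), array([-0.055 , -0.1096,  0.0667]), array([-0.0028, -0.0855,  0.0852]))
pos [0.5266 0.0761 0.1922] yaw_y deg -77.75 tilt [-2.7e-03 -2.0e-04 -1.0e+00] q [0.097 0.003 1.921 0.    1.22  1.454] w 0.0439 F [ 0.33  0.31 -0.34] t 51.92
 shift cm total [ 3.27 28.96 -0.8 ] rows 5 each [ 0.654  5.793 -0.161]
 turn z -1.6816 rows 10 each -0.1682
 rotvec to exact [-0.0025  0.0017 -1.6816]  shift after turn [-29.15   0.05  -0.78]
```

View pics/w26.png

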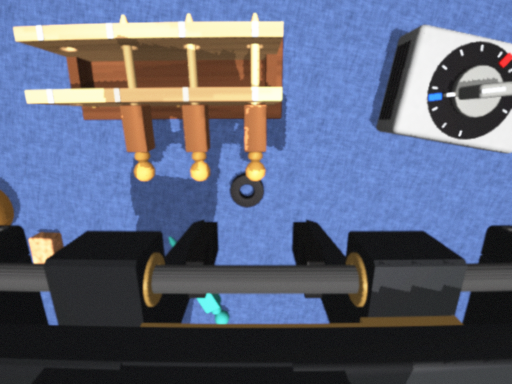

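View pics/scene8.png

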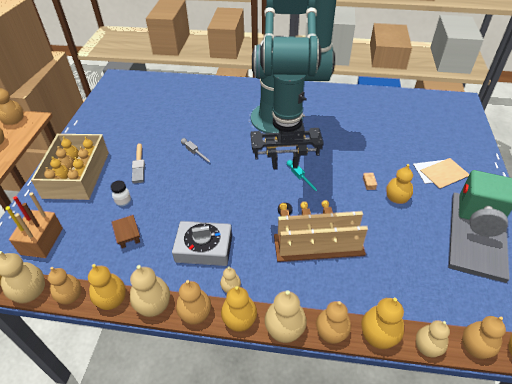

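All three sticks are seated: tips at rack x≈0.083, z≈0.08. No other gourd sticks are left on the cloth, and the pointer is still on blue. Back to the dial.

>>> arm_command(rows=[[[0,0,0],[1.66,4.18,0],0],[[0,0,0],[1.66,4.18,0],0],[[0,0,0],[1.66,4.18,0],0],[[0,0,0],[1.66,4.18,0],0],[[0,0,0],[1.66,4.18,0],0],[[0,0,0],[1.66,4.18,0],0],[[0,0,-0.168],[0,0,0],0],[[0,0,-0.168],[0,0,0],0],[[0,0,-0.168],[0,0,0],0],[[0,0,-0.168],[0,0,0],0],[[0,0,-0.168],[0,0,0],0],[[0,0,-0.168],[0,0,0],0],[[0,0,-0.168],[0,0,0],0],[[0,0,-0.168],[0,0,0],0],[[0,0,-0.168],[0,0,0],0],[[0,0,-0.168],[0,0,0],0],[[0,0,0],[0,0,4],0],[[0,0,0],[0,0,3],0],[[0,0,0],[0,0,0],0],[[0,0,0],[0,0,0],0]])

```text
clock: 54.42
tool_pos: [0.6781, -0.1479, 0.1235]
eef_rot: [-0.0, 0.584, 0.812, -0.0]
wrist_force: [0.8, -0.3, 0.8]
width: 0.0438
```

Run:
```python
from rack import *
plan((.6773,-.148,.034),18.6)
p,d,c=cap('wrist','w27')
```

```text
pos [ 0.6781 -0.1479  0.1235] yaw_y deg 18.51 tilt [-6.e-04  2.e-04 -1.e+00] q [-0.251  0.355  1.639  0.     1.148 -0.574] w 0.0438 F [ 0.84 -0.32  0.75] t 54.42
 shift cm total [ 0.01 -0.07  8.95] rows 2 each [ 0.006 -0.036  4.476]
 turn z -0.0016 rows 1 each -0.0016
 rotvec to exact [-0.0005 -0.0003 -0.0016]  shift after turn [ 0.01 -0.08  8.95]
```

View pics/w27.png

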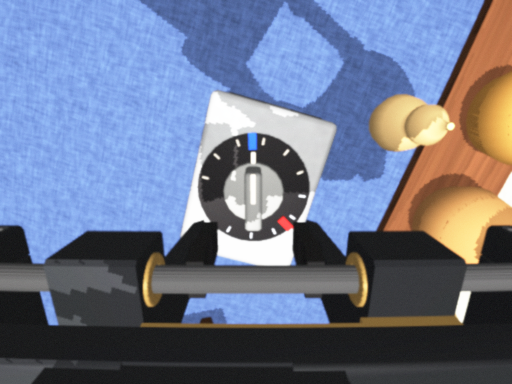

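Run:
```python
from h import *
import cv2
p,d,c=cap('wrist','w28')
hsv=cv2.cvtColor(p,cv2.COLOR_RGB2HSV).astype(int); H,S,V=hsv[...,0],hsv[...,1],hsv[...,2]
vv,uu=np.mgrid[0:384,0:512]; F=onz(c,np.c_[uu.ravel(),vv.ravel()],.0557).reshape(384,512,3)
P=cloud(c,d)
rr0=np.hypot(F[...,0]-.6773,F[...,1]+.148)
# face center via black mask
blk=(V<75)&(rr0<.06)&(vv<245); cn,_=cv2.findContours(blk.astype(np.uint8),cv2.RETR_EXTERNAL,cv2.CHAIN_APPROX_NONE); cn=max(cn,key=len)
W=onz(c,cv2.convexHull(cn).reshape(-1,2),.0557)[:,:2]; 
A=np.c_[2*W,np.ones(len(W))]; x=np.linalg.lstsq(A,(W**2).sum(1),rcond=None)[0]; print('circle',x[:2],np.sqrt(x[2]+x[0]**2+x[1]**2))
m=(P[...,2]>.092)&(P[...,2]<.102)&(rr0<.06); q=P[m][:,:2]; r=cv2.minAreaRect(q.astype(np.float32)*1000); print('bar',r)
for C in (x[:2],np.array(r[0])/1000,np.array([.6773,-.148])):
    for n,mm in(('blue',(H>100)&(H<125)&(S>140)&(V>120)),('red',((H<8)|(H>172))&(S>150)&(V>100))):
        k=mm&(rr0>.03)&(rr0<.058); w=F[k][:,:2]; dd=w.mean(0)-C; print(n,k.sum(),w.mean(0).round(4),np.hypot(*dd).round(4),np.degrees(np.arctan2(dd[1],dd[0])).round(2))
```

```text
circle [ 0.68366844 -0.14725387] 0.04949281565504626
bar ((677.0081787109375, -147.89083862304688), (13.850558280944824, 49.1858024597168), 18.762361526489258)
blue 165 [ 0.6623 -0.1051] 0.0473 116.88
red 122 [ 0.7175 -0.1703] 0.0409 -34.18
blue 165 [ 0.6623 -0.1051] 0.0453 108.97
red 122 [ 0.7175 -0.1703] 0.0463 -28.89
blue 165 [ 0.6623 -0.1051] 0.0455 109.28
red 122 [ 0.7175 -0.1703] 0.046 -28.95
```

Blue is at 109.0°, the bar at 108.8°, red at −28.9°. So I grip and turn 2.40 rad clockwise.

>>> arm_command(rows=[[[0,0,0],[0,-0.05,3],0],[[0,0,0],[0,0,2.5],0],[[0,0,0],[0,0,1.5],0],[[0,0,0],[0,0,1.2],0],[[0,0,0],[0,0,0.6],0],[[0,0,0],[0,0,0],0],[[0,0,0],[0,0,0],0]])

```text
clock: 55.4
tool_pos: [0.678, -0.1482, 0.0366]
eef_rot: [0.001, 0.584, 0.812, 0.0]
wrist_force: [0.0, -0.1, -0.6]
width: 0.044
```

Run:
```python
from rack import *
plan((.6772,-.148,.034),18.7)
```

```text
pos [ 0.678  -0.1482  0.0366] yaw_y deg 18.51 tilt [ 1.4e-03 -4.0e-04 -1.0e+00] q [-0.251  0.435  1.702 -0.     1.003 -0.574] w 0.044 F [ 0.03 -0.11 -0.58] t 55.4
 shift cm total [ 0.04 -0.07  0.26] rows 1 each [ 0.043 -0.068  0.261]
 turn z -0.0034 rows 1 each -0.0034
 rotvec to exact [ 0.0012  0.0008 -0.0034]  shift after turn [ 0.04 -0.07  0.26]
```

>>> arm_command(rows=[[[0,0,0],[0,-0.05,0.15],0],[[0,0,0],[0,0,0],1],[[0,0,0],[0,0,0],1],[[0,0,0],[0,0,0],1],[[0,0,0],[0,0,0],1]], grip_force=15)

```text
clock: 56.02
tool_pos: [0.6765, -0.1483, 0.0343]
eef_rot: [-0.0, 0.584, 0.812, -0.0]
wrist_force: [-1.1, -0.9, 1.0]
width: 0.0136
```

Run:
```python
from rack import *
plan((.6772,-.148,.034),-118.9)
```

```text
pos [ 0.6765 -0.1483  0.0343] yaw_y deg 18.51 tilt [-7.e-04 -1.e-04 -1.e+00] q [-0.252  0.437  1.705 -0.     1.001 -0.574] w 0.0136 F [-1.13 -0.92  1.01] t 56.02
 shift cm total [0.   0.08 0.03] rows 1 each [0.003 0.079 0.029]
 turn z 2.3983 rows 13 each 0.1845
 rotvec to exact [-5.0000e-04  8.0000e-04  2.3983e+00]  shift after turn [ 0.05 -0.06  0.03]
```

>>> arm_command(rows=[[[0,0,0.13],[0,0,0],1],[[0,0,0.13],[0,0,0],1],[[0,0,0.13],[0,0,0],1],[[0,0,0.13],[0,0,0],1],[[0,0,0.13],[0,0,0],1],[[0,0,0.13],[0,0,0],1],[[0,0,0.13],[0,0,0],1],[[0,0,0.13],[0,0,0],1],[[0,0,0.13],[0,0,0],1],[[0,0,0.13],[0,0,0],1],[[0,0,0.13],[0,0,0],1],[[0,0,0.13],[0,0,0],1],[[0,0,0.13],[0,0,0],1],[[0,0,0.13],[0,0,0],1],[[0,0,0.13],[0,0,0],1],[[0,0,0.13],[0,0,0],1],[[0,0,0.13],[0,0,0],1],[[0,0,0.13],[0,0,0],1],[[0,0,0.06],[0,0,0],1],[[0,0,0],[0,0,0],1]])

```text
clock: 58.52
tool_pos: [0.6761, -0.148, 0.0343]
eef_rot: [-0.0, 0.968, -0.25, -0.001]
wrist_force: [-3.4, 0.8, 3.4]
width: 0.0139
```

>>> arm_command(rows=[[[0,0,0],[0,0,0],1],[[0,0,0],[0,0,0],1],[[0,0,0],[0,0,0],0],[[0,0,0],[0,0,0],0],[[0,0,0],[0,0,0],0]])

```text
clock: 59.15
tool_pos: [0.6772, -0.1483, 0.0341]
eef_rot: [0.0, 0.968, -0.25, 0.0]
wrist_force: [-0.3, -0.5, 0.1]
width: 0.0419
```

Run:
```python
from rack import *
plan((.6773,-.148,.034),-118.9)
p,d,c=cap('wrist','w29')
cr=p[100:250,160:350]; cv2.imwrite('pics/y3.png',cv2.resize(cr,None,fx=4,fy=4,interpolation=cv2.INTER_CUBIC)[:,:,::-1])
```

```text
pos [ 0.6772 -0.1483  0.0341] yaw_y deg -119.0 tilt [ 7.e-04 -2.e-04 -1.e+00] q [-0.251  0.437  1.704 -0.     0.999  1.825] w 0.0419 F [-0.28 -0.46  0.08] t 59.15
 shift cm total [-0.01 -0.03  0.01] rows 1 each [-0.005 -0.026  0.012]
 turn z -0.0017 rows 1 each -0.0017
 rotvec to exact [-0.0002 -0.0007 -0.0017]  shift after turn [-0.01 -0.03  0.01]
```

View pics/y3.png

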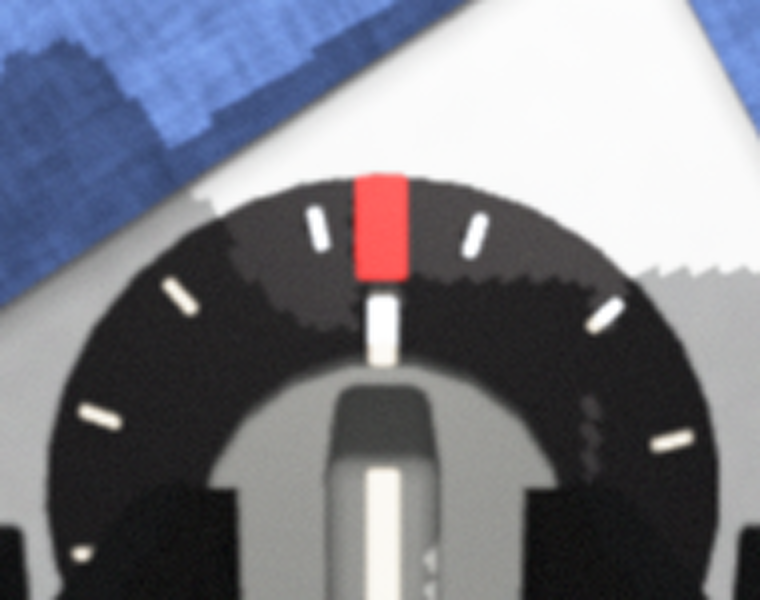

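The pointer (crop x=382) sits on the red mark (x=382). I'll rise clear and do a last check of everything.

>>> arm_command(rows=[[[0,0,0],[0,0,-2],0],[[0,0,0],[0,0,-4],0],[[0,0,0],[0,0,-5],0],[[0,0,0],[0,0,-5],0],[[0,0,0],[-4,-3,0],0],[[0,0,0],[-4,-3,0],0],[[0,0,0],[-4,-3,0],0],[[0,0,0],[0,0,0],0],[[0,0,0],[0,0,0],0],[[0,0,0],[0,0,0],0]])

```text
clock: 60.45
tool_pos: [0.6162, -0.0124, 0.1948]
eef_rot: [0.0, 0.968, -0.251, 0.001]
wrist_force: [-0.2, -0.8, 0.4]
width: 0.0445
```

Run:
```python
from rack import *
plan((.6773,-.148,.2))
p,d,c=cap('wrist','w30'); cap('top','top9'); cap('scene','scene9')
P=cloud(c,d); Q=(P-O)@RR
for y in (.0325,-.0325,-.0975):
    t=(np.abs(Q[...,1]-y)<.015)&(Q[...,2]>.05)&(Q[...,2]<.1)&(Q[...,0]>.067)&(Q[...,0]<.1)
    print(y,t.sum(),Q[t].max(0).round(4) if t.any() else None)
```

```text
pos [ 0.6162 -0.0124  0.1948] yaw_y deg -119.06 tilt [ 1.1e-03 -4.0e-04 -1.0e+00] q [-0.06   0.16   1.747 -0.     1.234  2.018] w 0.0445 F [-0.15 -0.83  0.36] t 60.45
 shift cm total [11.93  8.89 -0.51] rows 2 each [ 5.964  4.445 -0.253]
0.0325 25 [0.0827 0.0341 0.0842]
-0.0325 64 [ 0.0828 -0.0287  0.0855]
-0.0975 77 [ 0.0833 -0.0939  0.0855]
```

View pics/w30.png

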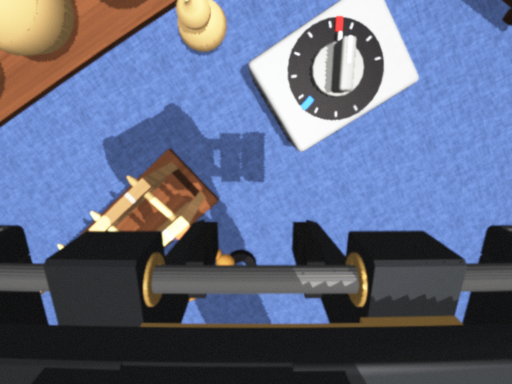

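View pics/top9.png

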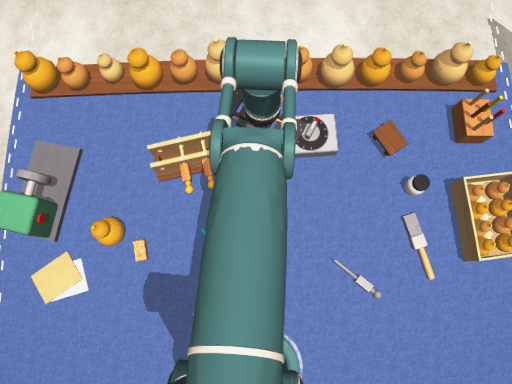

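View pics/scene9.png

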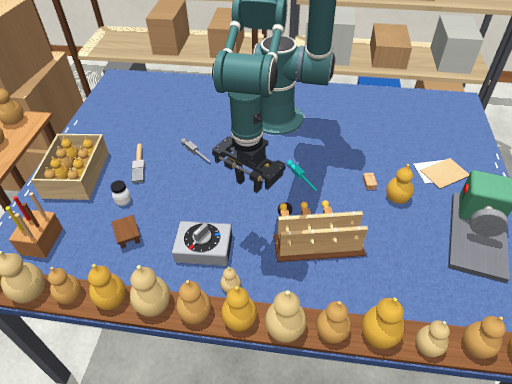

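All three tips are at rack x≈0.083, z≈0.08. The pointer is on red at (339,24) in the wrist view. The bystanders haven't moved, and the arm is clear of everything. Handing in.

```bash
python3 -c "
from station import job, monitor
print(job.sign_off()); print(monitor.sense()['clock'])"
```

```text
the job is handed in; nothing more can be done
None
the job is handed in; nothing more can be done
```

I set the dial to blue, threaded all three gourd sticks through both boards (holes at +32.5, −32.5 and −97.5 mm) and released them. Then I turned the dial to red, moved the arm clear and handed the job in at about 60 s. I was given no verdict.

**Last checks:**
- **Sticks:** all three dowel tips are 83 mm behind the front face (72 mm needed), about 80 mm up, with the grips against the front board.
- **Dial:** the pointer was about 0.8 mm off the centre of the blue mark while I loaded the rack. It was centred on the red mark to within what the picture shows at the end.
- **Bystanders:** everything looked unmoved in the final top and scene views; the arm hid part of the table in the top one. I left the turquoise and grey look-alikes alone.
- **Forces:** the wrist force stayed within a few newtons.

**What failed or disagreed:**
- **First try at the dial:** the gripper closed just above the bar and turned nothing.
- **TCP height:** the reported TCP lay about 35 mm below the real finger ends, which the wrist and scene cameras both showed. I used that offset from then on, and every later grasp held.
- **Camera mismatch:** the top camera read about 4–7 mm off the wrist camera in x for the sticks, so I used the wrist camera for all grasps and fits.

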